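# Fit the front rail of the glasses rest and lay the cases on it

## Task

Get the hall's sloping two-rail rest ready and fill it: push the loose steel rail down into the two fork clips at the front of the rest until it sits fully home under both sprung jaws. Then lay every slim glasses case that is on the shelf across the two rails, lengthwise up the slope, side by side between the clips, about centred over the rails so that each lies flat on both. Leave the other things where they are.

Things in the scene. Friction and masses are not known exactly. Their poses are not given: they have to be found in the camera images.
- rack: dark steel two-rail rest fixed on the shelf, 320 mm wide (y), 150 deep; origin on the shelf surface, midway between the rails and ends; +x its rear, y along the rails, z up. Fixed rear rail: 16 mm bar, axis at x +40, z +117 mm. Front rail missing: its axis belongs at x -40, z +100. Open space under and between the rails; foot bars 12 mm high at the ends and at x +75
- clip_left (a point): where the front rail's axis lies when home in the left fork clip (rack y +150 mm; clip 16 mm wide in y). Seat 8 mm below, prongs 21 mm apart, the rear one flaring rearward up to 27 mm above. Mouth on top 27 mm wide, 15 mm at the jaw's nose, 10 mm above this point. A bar pushed straight down wedges the jaw forward (3 to 8 N per clip), drops on the seat, and the jaw springs back over it
- clip_right (a point): the same for the right fork clip, at rack y -150 mm
- deck: frame of the sloping plane the cases lie on: origin midway between the rails, on the tangent plane over both bars (rack x -2, z +116 mm); x up the slope to the rear, y along the rails, z square to it. Slope 12 degrees (0.21 rad), front lower. Rails at x -41 and +41 mm. A case lying properly has its origin at z +16 mm here (+19 if laid on its side), its x along this x
- jaw_left (a joint): sprung jaw of the left clip: 0 rad closed over the seat, grows as it is pushed forward (to rack -x), about 0.1 while a bar passes; returns by itself
- jaw_right (a joint): the same for the right clip
- rail: the loose front rail: straight steel bar 16 mm thick along its y, 346 mm long over two black square end caps (28 x 28, 10 mm thick, inner faces 163 mm from the middle), about 0.22 kg; origin at its middle, on its axis. It starts lying on its caps, axis 14 mm up, roughly parallel to the rack. The caps go outside the clips. Both ends alike
- case1: slim hard glasses case, a closed rigid box with rounded edges 165 long (x) x 38 wide (y) x 32 high (z) mm, about 0.11 kg; origin at its centre, z up; all sides may go down, both ends alike. It starts lying with z up on the shelf; it may be absent
- case2: slim hard glasses case, a closed rigid box with rounded edges 165 long (x) x 38 wide (y) x 32 high (z) mm, about 0.11 kg; origin at its centre, z up; all sides may go down, both ends alike. It starts lying with z up on the shelf; it may be absent
- case3: slim hard glasses case, a closed rigid box with rounded edges 165 long (x) x 38 wide (y) x 32 high (z) mm, about 0.11 kg; origin at its centre, z up; all sides may go down, both ends alike. It starts lying with z up on the shelf; it may be absent
- case4: slim hard glasses case, a closed rigid box with rounded edges 165 long (x) x 38 wide (y) x 32 high (z) mm, about 0.11 kg; origin at its centre, z up; all sides may go down, both ends alike. It starts lying with z up on the shelf; it may be absent
- bowl: clear glass bowl, 130 mm across, 55 high; leave alone
- fob: flat key fob 58 x 34 x 12 mm lying between the cases and the rest; leave alone
- opener: flat steel bottle opener about 135 mm long, 5 thick; leave alone
- candle: jar 72 mm across, 85 high; leave alone
- speaker: upright cylinder 84 mm across, 105 high; leave alone
- spray: bottle 52 mm across, 150 high; leave alone
- notebook: closed notebook 150 x 105 x 16 mm; leave alone
Things that resemble listed ones, but are neither listed nor needed, are in the scene too. Leave any turquoise look-alike of the case4 alone.

How it is judged:
By the outcome, as a careful person would: the job done as asked, in the order asked, and still so for the second after the job is handed in, with the robot touching nothing.
Of case1, case2, case3, case4 only 3 to 4 are there at a start; the rules pass over those that are not, and their reading is None.
At some moment in a run one of case1, case2, case3, case4 may be knocked a few centimetres aside while the robot is not near it.
It also fails if it takes over 208 s, if anything falls off the work surface, if the arm or the gripper's body presses on something with over 40 N, if the wrist force passes 120 N, or if a joint passes its speed limit or range.

## Robot

A 6-joint arm with a two-finger parallel gripper is mounted at the origin on the work surface. World frame = base frame: x ahead of the robot, y to its left, z up, the work surface at z = 0. Lengths are in m, angles in rad, forces in N, time in s.
With the tool pointing down it reaches from about 0.3 to 0.775 m from the base axis. Payload 14.6 kg.
Tool frame: the origin (TCP) lies on the centre line of the jaws, within the pads' length; the fingertips stand 17 mm ahead of it and the grasp point (between the pads) lies 2 mm behind it; z points along the fingers, x is the direction in which the jaws open and shut, and the axes are right-handed (so a half turn about z gives the same grasp; the last joint's range is limited). The gripper opens to 94 mm and grips with 3 to 60 N. Pads are 16 mm wide; open, the fingers measure 119 mm over their backs; the gripper's body (75 mm by 177 mm) begins 78 mm behind the grasp point.
Start: joints at [-1.295, 0.3, 1.521, -0, 1.321, -0.067], TCP at [0.185, -0.518, 0.222] pointing down, gripper open.
Joint ranges: [-3.03, 3.03], [-0.79, 2.21], [0.23, 2.52], [-1.04, 4.18], [0, 3.07], [-2.55, 2.55]. Speed limits (rad/s): [2.22, 2.22, 2.57, 3.14, 3.14, 3.14].

## Interface

Orientations are given as [roll, pitch, yaw] about the fixed x, y, z axes, in that order (R = Rz(yaw) Ry(pitch) Rx(roll)).
In Python, from station import ctrl gives the robot as it stands. The module is installed in compiled form; this text tells all that it offers.
- The arm moves only by the tool drive_tool, never from a script. Its argument "increments" is a list of rows, each a list of 3 entries, a list of its own where there are three numbers: the turn, a rotation vector about the tool's x, y, z in degrees, then the shift along the tool's x, y, z in mm, then the opening, from 0 (shut) to 1 (fully open). In form: [[[ax, ay, az], [dx, dy, dz], hand], ...]. A call has 1 to 20 rows; each row shifts and turns the commanded pose from where the row before left it, along the tool's axes as they then stand; what a row does not reach is not made up. A row lasts 1/8 s, in which the tool goes at most 62.5 mm and 10.7 degrees, less where a joint would pass 70% of its speed; a pose out of reach is approached as far as the arm can. A call with a gripper value outside its range is refused whole. The fingers move at their own pace and stop on an object; "squeeze" is the grip in N (left out, the last holds). Time passes only in rows, so rows that do not move let the fingers close. It gives the time, the measured TCP pose, the force and the opening at its end, in the units of the state.
- ctrl.get_obs(): the state, without advancing time (a new reading comes with each control period).
- ctrl.camera(name): name is "side" or "top"; returns the picture (420x560x3 uint8, red, green, blue); there is no depth.
- ctrl.calibration(name): a dict with "fx", "fy", "cx", "cy" (pixels), "rvec" (rotation vector, rad) and "tvec" (3), from world to camera coordinates, as OpenCV has them. Camera axes: x right, y down, z forward; pixel columns grow to the right and rows downward; lengths in m; the calibration is good to about 2 mm. A picture is of the moment at which its call begins. calibration takes no time and is no camera call.
- ctrl.hand_in(): hands the job in, once; it reports no verdict.
The state is a dict: "time_s": time; "qpos": joint angles; "joint_vel": joint speeds; "tau": joint torques, N m; "ee_pos": TCP position; "eef_rot": TCP orientation; "force": force on the tool from outside, world axes, zero at the start; "moment": the same for the moment, N m; "grip_width": finger opening in m.
Only numpy, scipy, OpenCV 4.12 (cv2) and the standard library are available. Lean on these libraries where they do the work, as an engineer would, in place of code of your own. Each camera call takes 0.05 s, during which the arm holds its last target.

## Working session

There is one attempt and no reset: what is moved stays moved. The work goes in short steps, Python scripts to look and compute and a tool call to move; the robot and the scene stay as the last step left them, time stands still between calls to the robot, and variables do not carry over. Pictures are saved under pics/ and viewed, and the job is handed in when it is done.

Besides the shell and the picture viewer there is one more tool, called after "Request:" as name([rows], argument=value, ...), one row to a line, values as JSON. drive_tool: Moves the arm, as the interface text tells. Its arguments: {"type":"object","properties":{"increments":{"type":"array"},"squeeze":{"type":"number"}},"required":["increments"]}

```bash
mkdir -p pics; ls; python3 - <<'E'
from station import ctrl
import cv2
for n in ("top","side"):
    im=ctrl.camera(n); cv2.imwrite(f"pics/{n}0.png",cv2.resize(im[:,:,::-1],(784,588),interpolation=cv2.INTER_CUBIC))
    cv2.imwrite(f"pics/raw_{n}0.png",im[:,:,::-1])
    print(ctrl.calibration(n))
print(ctrl.get_obs())
E
```

```text
pics
{'fx': 534.4976641745541, 'fy': 534.4976641745541, 'cx': 281.64865750846894, 'cy': 202.02862296983275, 'rvec': array([ 2.17943413, -2.17282918,  0.10033959]), 'tvec': array([0.07348635, 0.48039417, 1.70347427])}
{'fx': 384.83542831053416, 'fy': 384.83542831053416, 'cx': 277.0725924197169, 'cy': 208.8562915577765, 'rvec': array([ 2.17282806, -0.11882765,  0.04606689]), 'tvec': array([-0.48116508,  0.13981441,  0.86673531])}
{'time_s': 0.1, 'qpos': array([-1.29457279e+00,  3.00400547e-01,  1.52151512e+00,  1.78245661e-05,
        1.32069348e+00, -6.65820752e-02]), 'joint_vel': array([ 9.18069880e-04,  1.07258850e-03, -1.71046617e-03, -4.72060789e-05,
        1.14420820e-03,  7.80726647e-05]), 'tau': array([ 5.12669612e-04, -5.32643187e+01, -3.53284550e+01,  7.08756829e-02,
        2.34775501e-02, -4.04637638e-05]), 'ee_pos': array([ 0.18482382, -0.51778732,  0.22195292]), 'eef_rot': array([-3.14150780e+00,  1.01308593e-03, -1.22799509e+00]), 'force': array([-0.23581945, -0.91385373, -0.39642131]), 'moment': array([-0.05041901,  0.01054021,  0.00190785]), 'grip_width': 0.09408539825720072}
```

View pics/top0.png

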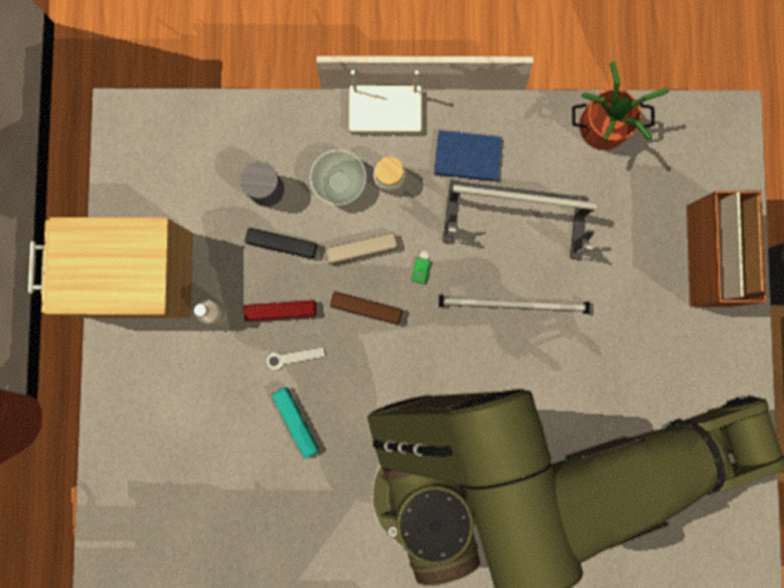

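View pics/side0.png

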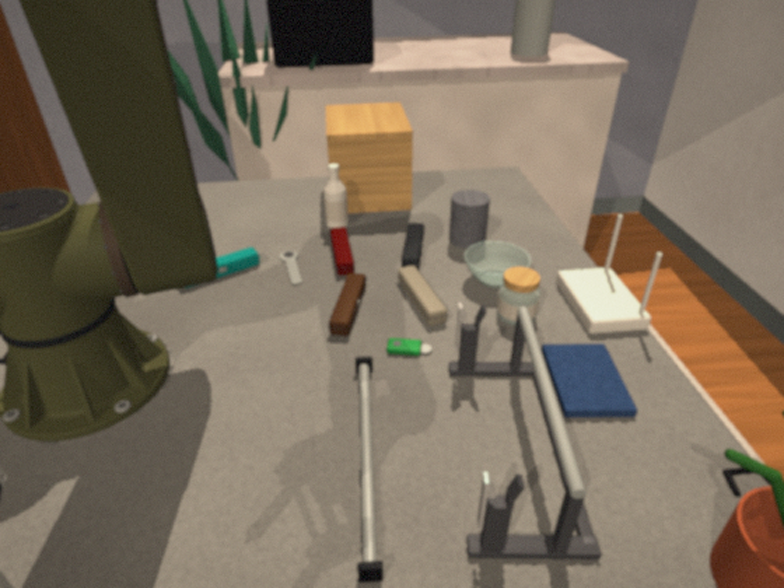

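Top view: cases are black (282,243), beige (361,248), red (280,311), brown (367,307). The turquoise look-alike is at (295,423), to be left alone. The loose rail runs (440,300)–(588,307), and the rest is at about (520,220). Now I'll measure.

```bash
cat > h.py <<'E'
import numpy as np, cv2
from station import ctrl
def cal(n):
    c=ctrl.calibration(n);K=np.array([[c['fx'],0,c['cx']],[0,c['fy'],c['cy']],[0,0,1]]);R=cv2.Rodrigues(c['rvec'])[0];return K,R,np.array(c['tvec'])
def ray(n,u,v):
    K,R,t=cal(n);d=R.T@np.linalg.inv(K)@np.array([u,v,1.]);return -R.T@t,d/np.linalg.norm(d)
def onz(n,u,v,z):
    o,d=ray(n,u,v);return o+d*(z-o[2])/d[2]
def tri(a,b):
    o1,d1=ray('top',*a);o2,d2=ray('side',*b)
    s=np.linalg.lstsq(np.c_[d1,-d2],o2-o1,rcond=None)[0];p=o1+d1*s[0];q=o2+d2*s[1];return (p+q)/2,np.linalg.norm(p-q)
def proj(n,P):
    K,R,t=cal(n);return cv2.projectPoints(np.atleast_2d(np.array(P,float)),cv2.Rodrigues(R)[0],t,K,None)[0][:,0]
def shot(n,f):
    im=ctrl.camera(n)[:,:,::-1].copy();cv2.imwrite(f'pics/raw_{f}.png',im);return im
def crop(im,x0,y0,x1,y1,f,s):
    cv2.imwrite(f'pics/{f}.png',cv2.resize(im[y0:y1,x0:x1],None,fx=s,fy=s,interpolation=cv2.INTER_CUBIC))
E
python3 - <<'E'
from h import *
t=cv2.imread('pics/raw_top0.png');s=cv2.imread('pics/raw_side0.png')
crop(t,300,120,440,230,'c_top',5.5)
crop(s,230,210,450,420,'c_side',2.8)
crop(t,160,150,310,340,'c_cases',3.1)
E
```

```text
(no output)
```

View pics/c_top.png

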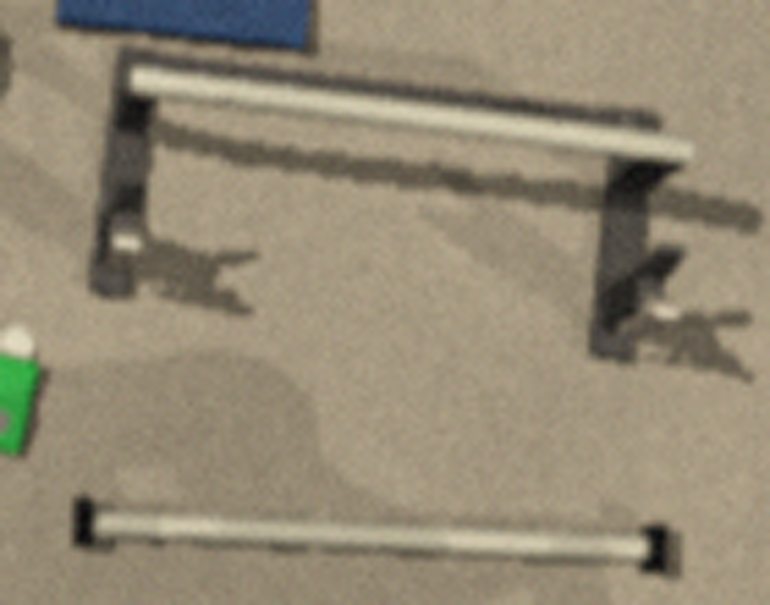

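View pics/c_side.png

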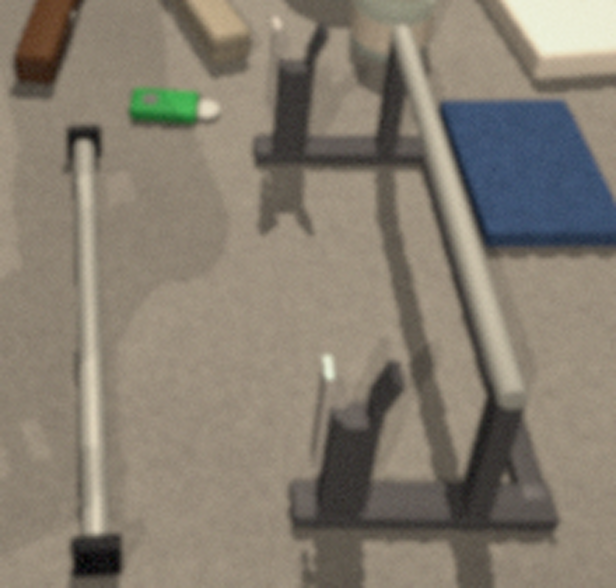

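View pics/c_cases.png

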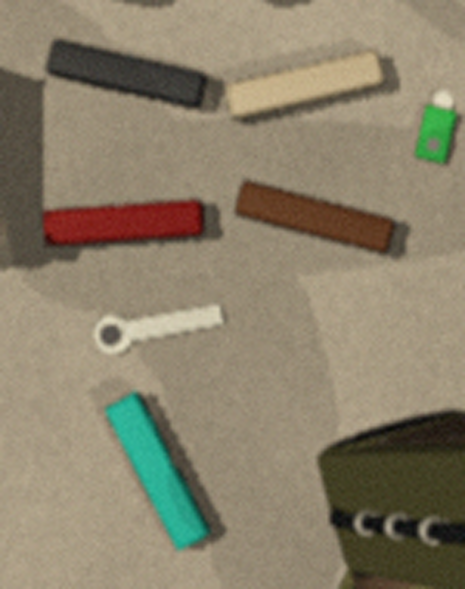

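```bash
python3 - <<'E'
from h import *
t=cv2.imread('pics/raw_top0.png');s=cv2.imread('pics/raw_side0.png')
T=lambda x,y:(300+x/5.5-.4,120+y/5.5-.4); S=lambda x,y:(230+x/2.8-.3,210+y/2.8-.3)
for nm,a,b in [('rearL',T(132,78),S(400,30)),('rearR',T(690,152),S(511,392)),('jawL',T(125,242),S(275,22)),('jawR',T(665,312),S(328,365)),
  ('rlL',T(84,522),S(84,140)),('rlR',T(660,550),S(97,552)),('footLfront',T(108,293),S(258,150)),('footRfront',T(612,355),S(292,500))]:
    print(nm,*[np.round(x,4) for x in tri(a,b)])
# rails centreline in top by brightness
g=t.max(2).astype(float)
def line(p,q,z,n=40):
    pts=[]
    for f in np.linspace(.08,.92,n):
        x=p[0]+(q[0]-p[0])*f;y=p[1]+(q[1]-p[1])*f
        ys=np.arange(-5,5.01,.1);v=cv2.remap(g.astype(np.float32),np.full((1,len(ys)),x,np.float32),(y+ys)[None].astype(np.float32),cv2.INTER_LINEAR)[0]
        w=np.clip(v-(v.max()*.5+np.median(v)*.5),0,None);pts.append((x,y+(w*ys).sum()/w.sum()))
    P=np.array([onz('top',u,v,z) for u,v in pts]); c=P.mean(0); l=cv2.fitLine(P[:,:2].astype(np.float32),cv2.DIST_HUBER,0,.01,.01).ravel()
    return l
for p,q,z in [(T(132,78),T(690,152),.119),(T(95,522),T(645,547),.018)]:
    l=line(p,q,z);print('line',np.round(l,4),'ang of y axis dev deg',np.degrees(np.arctan2(l[0],l[1])))
for p,q,z in [(T(132,78),T(690,152),.117)]:
    print(onz('top',*p,z),onz('top',*q,z))
for n,z,x in [('footLfront',.012,T(108,293)),('footRfront',.012,T(612,355)),('capL',.028,T(84,522)),('capR',.028,T(658,548))]: print(n,onz('top',*x,z))
# cases
hsv=cv2.cvtColor(t,cv2.COLOR_BGR2HSV)
for nm,(u,v) in dict(black=(282,243),beige=(361,248),red=(280,311),brown=(367,307),turq=(295,423)).items():
    u=int(u/1.4);v=int(v/1.4)
    m=np.zeros((422,562),np.uint8);b=cv2.GaussianBlur(t,(3,3),0)
    cv2.floodFill(b,m,(u,v),0,(22,)*3,(22,)*3,4|(255<<8)|cv2.FLOODFILL_FIXED_RANGE|cv2.FLOODFILL_MASK_ONLY)
    c=max(cv2.findContours(m[1:-1,1:-1],cv2.RETR_EXTERNAL,cv2.CHAIN_APPROX_NONE)[0],key=cv2.contourArea)
    P=np.array([onz('top',*p,.03)[:2] for p in c[:,0]],np.float32)*1000
    (cx,cy),(w,h),a=cv2.minAreaRect(P)
    bx=cv2.boxPoints(((cx,cy),(w,h),a));e=bx[1]-bx[0];f=bx[2]-bx[1];L=e if np.linalg.norm(e)>np.linalg.norm(f) else f
    print(nm,round(cx),round(cy),'size',round(w),round(h),'long axis yaw',round(np.degrees(np.arctan2(L[1],L[0]))%180,1))
E
```

```text
rearL [ 0.6819 -0.0532  0.1206] 0.0013
rearR [ 0.6412 -0.3643  0.1229] 0.0001
jawL [ 0.5871 -0.048   0.1325] 0.0015
jawR [ 0.5498 -0.3457  0.1335] 0.0003
rlL [ 0.4409 -0.0325  0.0168] 0.0009
rlR [ 0.4255 -0.3692  0.0221] 0.0016
footLfront [ 0.5792 -0.048   0.0053] 0.0027
footRfront [ 0.5405 -0.3458  0.0118] 0.0007
line [ 0.1277  0.9918  0.6621 -0.2196] ang of y axis dev deg 7.335266
line [ 0.0452  0.999   0.4333 -0.2114] ang of y axis dev deg 2.5882633
[ 0.68330439 -0.05365936  0.117     ] [ 0.6422884  -0.36586938  0.117     ]
footLfront [ 0.57692058 -0.04740751  0.012     ]
footRfront [ 0.54083916 -0.34578706  0.012     ]
capL [ 0.4397097  -0.03178274  0.028     ]
capR [ 0.42554654 -0.36656739  0.028     ]
black 569 331 size 174 38 long axis yaw 77.3
beige 563 154 size 30 156 long axis yaw 103.7
red 417 341 size 31 158 long axis yaw 94.4
brown 423 141 size 160 36 long axis yaw 75.4
turq 162 302 size 156 28 long axis yaw 27.6
```

```bash
cat >> h.py <<'E'
RY=np.radians(-7.25); RO=np.array([.6230,-.2045,0])
RR=np.array([[np.cos(RY),-np.sin(RY),0],[np.sin(RY),np.cos(RY),0],[0,0,1]])
def rk(x,y,z): return RO+RR@(np.array([x,y,z])/1000)
E
python3 - <<'E'
from h import *
t=cv2.imread('pics/raw_top0.png');s=cv2.imread('pics/raw_side0.png')
print(rk(-40,150,100),rk(-40,-150,100),rk(-2,0,116))
for n,im,c,sc in (('top',t,(300,120,440,230),5.5),('side',s,(230,210,450,420),2.8)):
    f=sc;x0,y0,x1,y1=c
    b=cv2.resize(im[y0:y1,x0:x1],None,fx=f,fy=f,interpolation=cv2.INTER_CUBIC)
    def L(P,col):
        p=[((u-x0+.5)*f,(v-y0+.5)*f) for u,v in proj(n,P)]
        cv2.polylines(b,[np.array(p,int)],False,col,1)
    for z in(109,125): pass
    for dx in(-8,8): L([rk(40+dx,-160,117),rk(40+dx,160,117)],(0,0,255))
    for y in(150,-150):
        L([rk(-40+x,y,z) for x,z in((-13.5,127),(-10.5,100),(-10.5,92),(10.5,92),(10.5,110),(13.5,127))],(0,255,0))
        for dy in (-8,8): L([rk(-75,y+dy,12),rk(75,y+dy,12)],(255,0,0))
    cv2.imwrite(f'pics/ov_{n}.png',b)
E
```

```text
[ 0.60224965 -0.0506513   0.1       ] [ 0.56438996 -0.34825278  0.1       ] [ 0.62101599 -0.2042476   0.116     ]
```

View pics/ov_top.png

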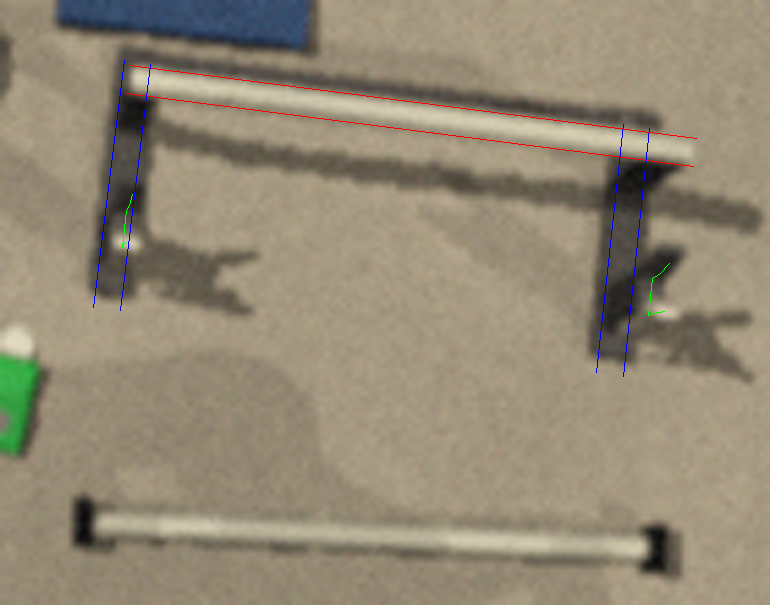

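View pics/ov_side.png

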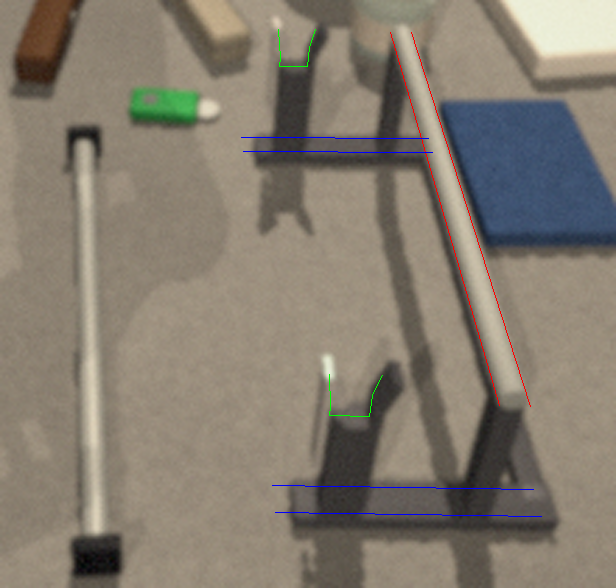

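Overlay: the red lines lie on the rear rail in the top view, and the green fork outlines match both clips within about 2 mm in both views. Next I'll work out the rail grasp.

```bash
cat >> h.py <<'E'
from scipy.spatial.transform import Rotation as Ro
def down(yaw,tilt=0): # tool pointing down, tool x at world yaw (deg), then tilt deg about tool x
    return Ro.from_euler('z',yaw,degrees=True)*Ro.from_euler('x',180+tilt,degrees=True)
def cur():
    o=ctrl.get_obs();return np.array(o['ee_pos']),Ro.from_euler('xyz',o['eef_rot']),o
def go(p1,R1,p0=None,R0=None):
    p,R,o=cur(); p0=p if p0 is None else p0; R0=R if R0 is None else R0
    w=(R0.inv()*R1).as_rotvec(degrees=True); s=R1.inv().apply(np.array(p1)-p0)*1000
    print('turn',np.round(w,2),'n>=',int(np.ceil(np.linalg.norm(w)/10)),'then shift',np.round(s,1),'n>=',int(np.ceil(np.linalg.norm(s)/45)));return p1,R1
def st():
    p,R,o=cur();print('t',round(o['time_s'],2),'p',np.round(p*1000,1),'rpy',np.round(np.degrees(o['eef_rot']),2),'F',np.round(o['force'],1),'w',round(o['grip_width']*1000,1),'q',np.round(o['qpos'],2))
E
python3 - <<'E'
from h import *
st(); go([.4335,-.2,.12],down(-2.6))
for n,u,v,z in (('speaker',260,175,.105),('spray',205,307,.15),('candle',389,167,.085),('bowl',338,173,.055)): print(n,onz('top',u/1.4,v/1.4,z))
E
```

```text
t 0.1 p [ 184.8 -517.8  222. ] rpy [-1.800e+02  6.000e-02 -7.036e+01] F [-0.2 -0.9 -0.4] w 94.1 q [-1.29  0.3   1.52  0.    1.32 -0.07]
turn [-4.000e-02  5.000e-02 -6.776e+01] n>= 7 then shift [ 234.  -328.7  102. ] n>= 10
speaker [0.71224608 0.37417995 0.105     ]
spray [0.41572513 0.47744423 0.15      ]
candle [0.73630955 0.08778086 0.085     ]
bowl [0.72937282 0.2047272  0.055     ]
```

Request:
drive_tool([
  [[0,0,-9.68],[0,0,0],1],
  [[0,0,-9.68],[0,0,0],1],
  [[0,0,-9.68],[0,0,0],1],
  [[0,0,-9.68],[0,0,0],1],
  [[0,0,-9.68],[0,0,0],1],
  [[0,0,-9.68],[0,0,0],1],
  [[0,0,-9.68],[0,0,0],1],
  [[0,0,0],[29.2,-41,0],1],
  [[0,0,0],[29.2,-41,0],1],
  [[0,0,0],[29.2,-41,0],1],
  [[0,0,0],[29.2,-41,0],1],
  [[0,0,0],[29.2,-41,0],1],
  [[0,0,0],[29.2,-41,0],1],
  [[0,0,0],[29.2,-41,0],1],
  [[0,0,0],[29.2,-41,0],1],
  [[0,0,0],[0,0,34],1],
  [[0,0,0],[0,0,34],1],
  [[0,0,0],[0,0,34],1],
  [[0,0,0],[0,0,0],1],
])

```text
time_s: 2.48
ee_pos: [0.432, -0.2003, 0.1187]
eef_rot: [-3.14, 0.004, -0.045]
force: [0.1, -0.1, 1.4]
grip_width: 0.094
```

Request:
drive_tool([
  [[0,0,0],[0,0,30],1],
  [[0,0,0],[0,0,30],1],
  [[0,0,0],[0,0,20],0.5],
  [[0,0,0],[0,0,15],0.5],
  [[0,0,0],[0,0,3],0.5],
  [[0,0,0],[0,0,0],0.5],
], squeeze=20)

```text
time_s: 3.22
ee_pos: [0.4335, -0.2011, 0.0231]
eef_rot: [3.141, -0.001, -0.045]
force: [1.1, -0.7, -0.4]
grip_width: 0.0574
```

```bash
python3 - <<'E'
from h import *
st(); im=shot('side','g1'); crop(im,180,180,400,420,'g1',2.4)
E
```

```text
t 3.23 p [ 433.5 -201.1   23.1] rpy [ 1.7998e+02 -5.0000e-02 -2.6000e+00] F [ 1.1 -0.7 -0.4] w 57.4 q [-0.51  0.42  1.89  0.    0.83 -0.47]
```

View pics/g1.png

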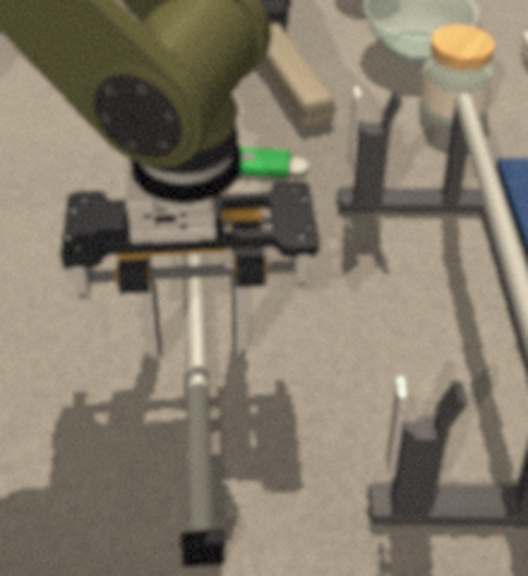

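The rail lies midway between the fingers at (195,330) in the crop. Closing on it.

Request:
drive_tool([
  [[0,0,0],[0,0,2],0.5],
  [[0,0,0],[0,0,0],0.1],
  [[0,0,0],[0,0,0],0],
  [[0,0,0],[0,0,0],0],
  [[0,0,0],[0,0,0],0],
  [[0,0,0],[0,0,0],0],
  [[0,0,0],[0,0,0],0],
], squeeze=60)

```text
time_s: 4.15
ee_pos: [0.4332, -0.2009, 0.0205]
eef_rot: [3.142, -0.0, -0.045]
force: [-0.1, -0.1, 1.9]
grip_width: 0.0144
```

```bash
python3 - <<'E'
from h import *
st()
E
```

```text
t 4.15 p [ 433.2 -200.9   20.5] rpy [ 1.8e+02 -1.0e-02 -2.6e+00] F [-0.1 -0.1  1.9] w 14.4 q [-0.51  0.42  1.89  0.    0.83 -0.47]
```

```bash
python3 - <<'E'
from h import *
t=rk(-40,0,0);p,R,o=cur();print(t)
go([p[0],p[1],.19],R); go([t[0],t[1]-.001,.19],down(-7.25),[p[0],p[1],.19],R)
E
```

```text
[ 0.5833198  -0.19945204  0.        ]
turn [0. 0. 0.] n>= 0 then shift [   0.     0.  -169.5] n>= 4
turn [ 0.   -0.01  4.65] n>= 1 then shift [148.9 -19.4  -0. ] n>= 4
```

Request:
drive_tool([
  [[0,0,0],[0,0,-10],0],
  [[0,0,0],[0,0,-30],0],
  [[0,0,0],[0,0,-40],0],
  [[0,0,0],[0,0,-40],0],
  [[0,0,0],[0,0,-40],0],
  [[0,0,0],[0,0,-9.5],0],
  [[0,0,2.3],[0,0,0],0],
  [[0,0,2.35],[0,0,0],0],
  [[0,0,0],[30,-4,0],0],
  [[0,0,0],[30,-4,0],0],
  [[0,0,0],[30,-4,0],0],
  [[0,0,0],[30,-4,0],0],
  [[0,0,0],[20,-2.4,0],0],
  [[0,0,0],[8.9,-1,0],0],
  [[0,0,0],[0,0,0],0],
  [[0,0,0],[0,0,0],0],
])

```text
time_s: 6.15
ee_pos: [0.5826, -0.2005, 0.1898]
eef_rot: [-3.142, 0.001, -0.127]
force: [0.1, -0.2, -2.5]
grip_width: 0.0143
```

```bash
python3 - <<'E'
from h import *
st()
t=shot('top','g2');s=shot('side','g2'); crop(t,300,110,440,220,'g2t',5.5); crop(s,230,150,450,400,'g2s',2.4)
E
```

```text
t 6.15 p [ 582.6 -200.5  189.8] rpy [-1.7999e+02  3.0000e-02 -7.2600e+00] F [ 0.1 -0.2 -2.5] w 14.3 q [-0.39  0.47  1.36 -0.    1.31 -0.26]
```

View pics/g2t.png

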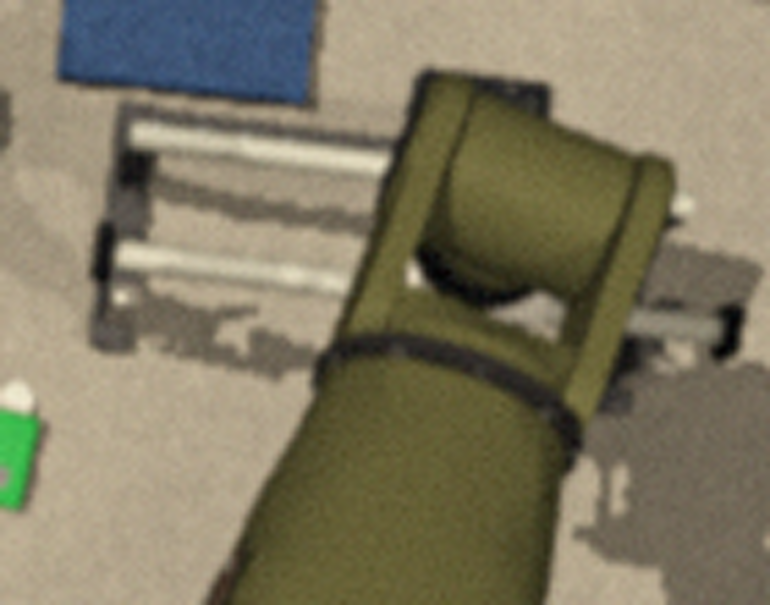

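View pics/g2s.png

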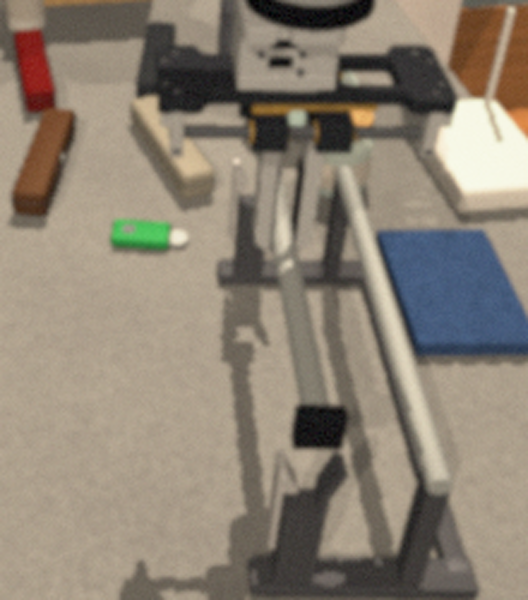

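```bash
python3 - <<'E'
from h import *
T=lambda x,y:(300+x/5.5-.4,110+y/5.5-.4)
# cap top-face points; and bar line points
P=[onz('top',*T(105,250),.190),onz('top',*T(729,330),.190)]
b=[onz('top',*T(x,y),.1833) for x,y in ((125,255),(340,284),(710,328))]
for p in P+b: print(np.round(p,4), 'rack',np.round(RR.T@(p-RO)*1000,1))
print((np.linalg.norm(P[0]-P[1])))
E
```

```text
[ 0.6037 -0.0331  0.19  ] rack [-40.8 167.6 190. ]
[ 0.5617 -0.3653  0.19  ] rack [ -40.5 -167.2  190. ]
[ 0.6022 -0.0443  0.1833] rack [-40.8 156.3 183.3]
[ 0.5869 -0.1593  0.1833] rack [-41.5  40.3 183.3]
[ 0.5638 -0.357   0.1833] rack [ -39.5 -158.8  183.3]
0.3348534609173739
```

Bar and caps measure rack x −40.5 mm, centred within 0.2 mm in y, with cap spacing 335 (336 expected). Lowering it to the mouths.

Request:
drive_tool([
  [[0,0,0],[0.5,0,20],0],
  [[0,0,0],[0,0,20],0],
  [[0,0,0],[0,0,8],0],
  [[0,0,0],[0,0,0],0],
  [[0,0,0],[0,0,0],0],
])

```text
time_s: 6.88
ee_pos: [0.584, -0.2007, 0.1429]
eef_rot: [3.141, -0.001, -0.127]
force: [-0.2, 0.3, -2.3]
grip_width: 0.0146
```

```bash
python3 - <<'E'
from h import *
st()
t=shot('top','g3');s=shot('side','g3'); crop(t,300,110,440,220,'g3t',5.5); crop(s,300,190,440,370,'g3s',3.3)
E
```

```text
t 6.88 p [ 584.  -200.7  142.9] rpy [ 1.7998e+02 -7.0000e-02 -7.2500e+00] F [-0.2  0.3 -2.3] w 14.6 q [-0.39  0.52  1.4   0.    1.22 -0.26]
```

View pics/g3s.png

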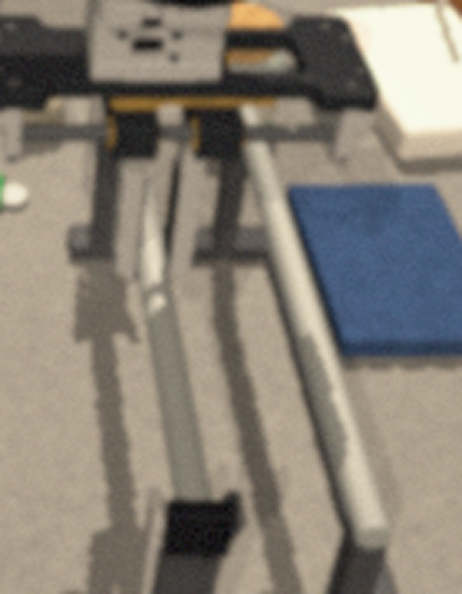

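View pics/g3t.png

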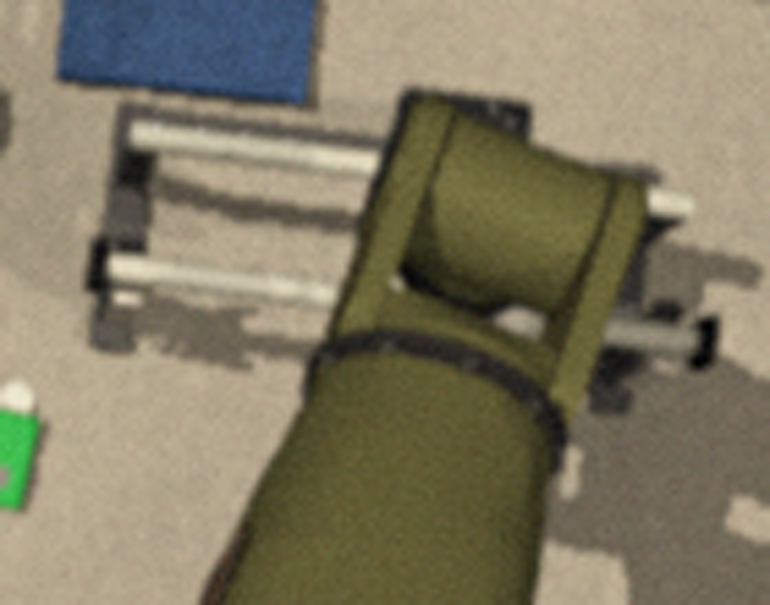

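In the side crop the bar at (191,490) sits between the jaw tip (153,498) and the flare (235,495). In the top view the caps are outside the clips. Pushing down.

Request:
drive_tool([
  [[0,0,0],[0,0,7],0],
  [[0,0,0],[0,0,5],0],
  [[0,0,0],[0,0,4],0],
  [[0,0,0],[0,0,0],0],
  [[0,0,0],[0,0,4],0],
  [[0,0,0],[0,0,3],0],
  [[0,0,0],[0,0,0],0],
])

```text
time_s: 7.85
ee_pos: [0.5839, -0.2006, 0.1188]
eef_rot: [3.141, -0.0, -0.127]
force: [5.5, -1.4, -0.3]
grip_width: 0.0146
```

```bash
python3 - <<'E'
from h import *
st(); print(cur()[2]['moment'])
E
```

```text
t 7.85 p [ 583.9 -200.6  118.8] rpy [ 1.7999e+02 -2.0000e-02 -7.2500e+00] F [ 5.5 -1.4 -0.3] w 14.6 q [-0.39  0.54  1.43 -0.    1.17 -0.26]
[-0.32834265 -0.94288733 -0.00386746]
```

Request:
drive_tool([
  [[0,0,0],[0,0,3],0],
  [[0,0,0],[0,0,3],0],
  [[0,0,0],[0,0,0],0],
  [[0,0,0],[0,0,3],0],
  [[0,0,0],[0,0,2],0],
  [[0,0,0],[0,0,0],0],
])

```text
time_s: 8.6
ee_pos: [0.5834, -0.2004, 0.1074]
eef_rot: [-3.141, 0.001, -0.127]
force: [0.1, -0.1, -2.5]
grip_width: 0.0145
```

```bash
python3 - <<'E'
from h import *
st(); print(cur()[2]['moment'])
s=shot('side','g4'); crop(s,300,190,440,370,'g4s',3.3)
E
```

```text
t 8.6 p [ 583.4 -200.4  107.4] rpy [-1.7998e+02  7.0000e-02 -7.2600e+00] F [ 0.1 -0.1 -2.5] w 14.5 q [-0.39  0.56  1.43  0.    1.15 -0.26]
[-0.05915939 -0.07252986 -0.05126225]
```

View pics/g4s.png

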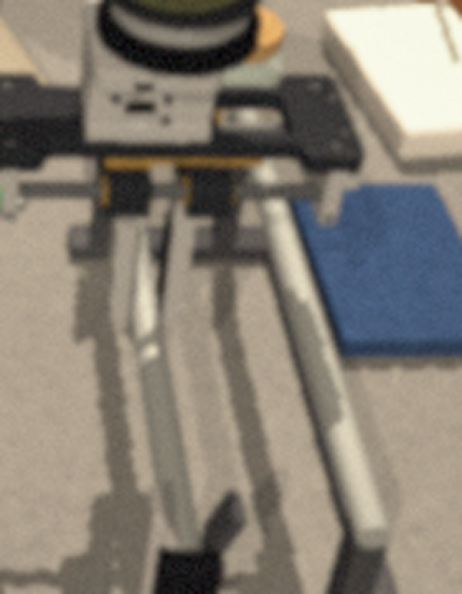

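Request:
drive_tool([
  [[0,0,0],[0,0,1],0],
  [[0,0,0],[0,0,0.5],0],
  [[0,0,0],[0,0,0.5],0],
  [[0,0,0],[0,0,0],0],
])

```text
time_s: 9.15
ee_pos: [0.5838, -0.2006, 0.1064]
eef_rot: [3.141, -0.0, -0.127]
force: [-3.5, 0.2, 4.4]
grip_width: 0.0147
```

```bash
python3 - <<'E'
from h import *
st(); print(cur()[2]['moment'])
E
```

```text
t 9.15 p [ 583.8 -200.6  106.4] rpy [ 1.7999e+02 -2.0000e-02 -7.2500e+00] F [-3.5  0.2  4.4] w 14.7 q [-0.39  0.56  1.44 -0.    1.15 -0.26]
[0.18633339 0.63465872 0.00237322]
```

Request:
drive_tool([
  [[0,0,0],[0,0,1],0],
  [[0,0,0],[0,0,0],0],
])

```text
time_s: 9.4
ee_pos: [0.5838, -0.2006, 0.1063]
eef_rot: [3.141, -0.001, -0.126]
force: [-7.6, 2.4, 13.0]
grip_width: 0.0143
```

```bash
python3 - <<'E'
from h import *
st(); print(cur()[2]['moment'])
E
```

```text
t 9.4 p [ 583.8 -200.6  106.3] rpy [ 1.7999e+02 -4.0000e-02 -7.2500e+00] F [-7.6  2.4 13. ] w 14.3 q [-0.39  0.56  1.44 -0.    1.15 -0.26]
[0.51374984 1.49162124 0.02958323]
```

Force rose to 13 N with z stopped at 106.3, so the bar axis is at about 100: seated. Releasing to inspect.

Request:
drive_tool([
  [[0,0,0],[0,0,-1.5],0],
  [[0,0,0],[0,0,0],0.4],
  [[0,0,0],[0,0,0],0.4],
  [[0,0,0],[0,0,0],0.4],
  [[0,0,0],[0,0,-20],0.4],
  [[0,0,0],[0,0,-40],0.4],
  [[0,0,0],[0,0,-50],0.4],
  [[0,0,0],[-60,0,0],0.4],
  [[0,0,0],[-60,0,0],0.4],
  [[0,0,0],[-60,0,0],0.4],
  [[0,0,0],[0,0,0],0.4],
])

```text
time_s: 10.78
ee_pos: [0.4026, -0.1773, 0.2168]
eef_rot: [3.141, -0.0, -0.128]
force: [-0.5, -0.7, 0.4]
grip_width: 0.0374
```

```bash
python3 - <<'E'
from h import *
st()
t=shot('top','g5');s=shot('side','g5'); crop(t,300,110,440,220,'g5t',5.5); crop(s,300,190,440,370,'g5s',3.3)
E
```

```text
t 10.78 p [ 402.6 -177.3  216.8] rpy [ 1.7999e+02 -2.0000e-02 -7.3100e+00] F [-0.5 -0.7  0.4] w 37.4 q [-0.5   0.06  1.82 -0.    1.26 -0.37]
```

View pics/g5s.png

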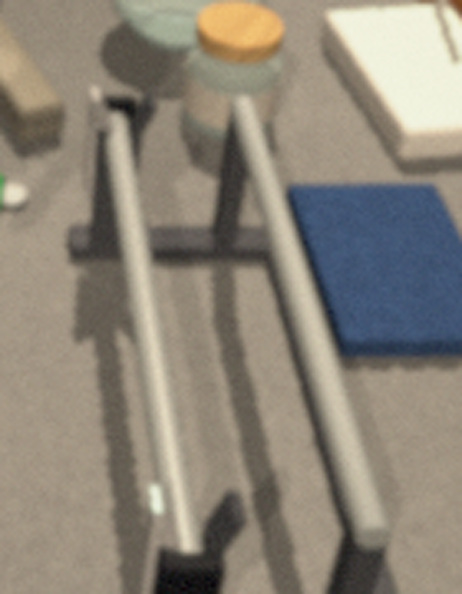

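View pics/g5t.png

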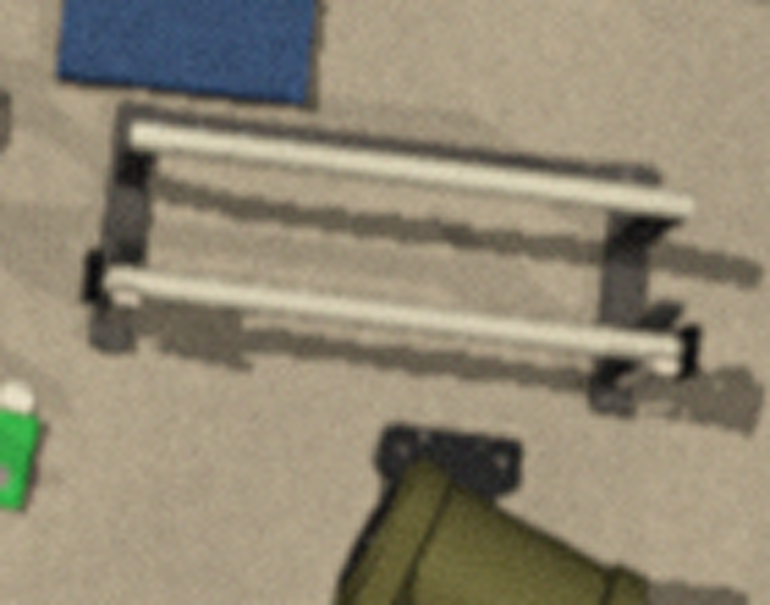

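```bash
python3 - <<'E'
from h import *
T=lambda x,y:(300+x/5.5-.4,110+y/5.5-.4);S=lambda x,y:(300+x/3.3-.35,190+y/3.3-.35)
for a,b in ((T(95,270),S(124,103)),(T(688,345),S(190,552))):
    p,e=tri(a,b);print(np.round(p,4),round(e,4),np.round(RR.T@(p-RO)*1000,1))
n,im='side',cv2.imread('pics/raw_g5.png')
x0,y0,f=300,190,3.3
b=cv2.resize(im[190:370,300:440],None,fx=f,fy=f,interpolation=cv2.INTER_CUBIC)
for z,c in((100,(0,0,255)),(110,(0,255,0))):
  for dx in(-8,8):
    cv2.polylines(b,[np.array([((u-x0+.5)*f,(v-y0+.5)*f) for u,v in proj(n,[rk(-40+dx,-160,z),rk(-40+dx,160,z)])],int)],False,c,1)
cv2.imwrite('pics/ov5.png',b)
E
```

```text
[ 0.6088 -0.0335  0.1109] 0.0045 [-35.7 167.9 110.9]
[ 0.5633 -0.363   0.1167] 0.0022 [ -39.3 -164.7  116.7]
```

View pics/ov5.png

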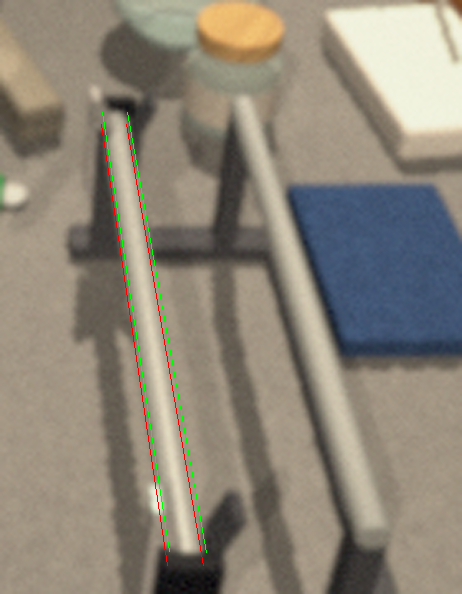

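Both jaw tips are back at their closed pixel positions, and the bar outline fits axis z=100. I'll confirm by pressing each end from above with closed fingertips.

```bash
python3 - <<'E'
from h import *
R=down(-7.25)
p,_=go(np.r_[rk(-40,122,0)[:2],.165],R);q,_=go(np.r_[rk(-40,-122,0)[:2],.165],R,p,R)
E
```

```text
turn [ 0.04 -0.1  -0.02] n>= 1 then shift [ 179.  -123.2   52.1] n>= 5
turn [0. 0. 0.] n>= 0 then shift [ -0. 244.   0.] n>= 6
```

Request:
drive_tool([
  [[0,0,0],[36,-24.6,0],0],
  [[0,0,0],[36,-24.6,0],0],
  [[0,0,0],[36,-24.6,0],0],
  [[0,0,0],[36,-24.6,0],0],
  [[0,0,0],[35,-24.6,0],0],
  [[0,0,0],[0,0,25],0],
  [[0,0,0],[0,0,25],0],
  [[0,0,0],[0,0,20],0],
  [[0,0,0],[0,0,14],0],
  [[0,0,0],[0,0,5],0],
  [[0,0,0],[0,0,2],0],
  [[0,0,0],[0,0,0],0],
])

```text
time_s: 12.38
ee_pos: [0.5986, -0.0784, 0.126]
eef_rot: [3.142, -0.001, -0.127]
force: [-0.4, 0.1, 0.9]
grip_width: 0.0006
```

```bash
python3 - <<'E'
from h import *
st()
E
```

```text
t 12.38 p [598.6 -78.4 126. ] rpy [ 1.80e+02 -5.00e-02 -7.25e+00] F [-0.4  0.1  0.9] w 0.6 q [-0.19  0.51  1.46  0.    1.17 -0.06]
```

Request:
drive_tool([
  [[0,0,0],[0,0,1],0],
  [[0,0,0],[0,0,1],0],
  [[0,0,0],[0,0,0.5],0],
  [[0,0,0],[0,0,0],0],
])

```text
time_s: 12.88
ee_pos: [0.5993, -0.0786, 0.1249]
eef_rot: [3.141, -0.004, -0.127]
force: [0.2, 0.3, 11.4]
grip_width: 0.0005
```

Request:
drive_tool([
  [[0,0,0],[0,0,-20],0],
  [[0,0,0],[0,0,-22.5],0],
  [[0,0,0],[0,40,0],0],
  [[0,0,0],[0,40,0],0],
  [[0,0,0],[0,40,0],0],
  [[0,0,0],[0,40,0],0],
  [[0,0,0],[0,40,0],0],
  [[0,0,0],[0,40,0],0],
  [[0,0,0],[0,4,20],0],
  [[0,0,0],[0,0,15],0],
  [[0,0,0],[0,0,5],0],
  [[0,0,0],[0,0,1.5],0],
  [[0,0,0],[0,0,1],0],
  [[0,0,0],[0,0,0],0],
])

```text
time_s: 14.62
ee_pos: [0.5689, -0.3194, 0.125]
eef_rot: [3.141, -0.003, -0.125]
force: [0.2, 2.2, 12.1]
grip_width: -0.0001
```

```bash
python3 - <<'E'
from h import *
st()
E
```

```text
t 14.62 p [ 568.9 -319.4  125. ] rpy [179.95  -0.19  -7.15] F [ 0.2  2.2 12.1] w -0.1 q [-0.57  0.61  1.31  0.    1.22 -0.44]
```

Both ends stop at TCP z 125.0 (bar top 108) under 12 N, so the rail is home in both clips. On to the cases.

Request:
drive_tool([
  [[0,0,0],[0,0,-30],0],
  [[0,0,0],[0,0,-40],0.7],
  [[0,0,0],[-40,-20,-20],0.7],
  [[0,0,0],[-45,-30,0],0.7],
  [[0,0,0],[-45,-30,0],0.7],
  [[0,0,0],[0,0,0],0.7],
])

```text
time_s: 15.38
ee_pos: [0.447, -0.222, 0.2132]
eef_rot: [-3.141, 0.0, -0.124]
force: [0.4, -0.2, 0.1]
grip_width: 0.0468
```

```bash
cat >> h.py <<'E'
def caserects(t,seeds,z=.03,tol=26):
    out={}
    b=cv2.bilateralFilter(t,5,30,3)
    for nm,(u,v) in seeds.items():
        m=np.zeros((422,562),np.uint8)
        cv2.floodFill(b.copy(),m,(u,v),0,(tol,)*3,(tol,)*3,4|(255<<8)|cv2.FLOODFILL_FIXED_RANGE|cv2.FLOODFILL_MASK_ONLY)
        m=cv2.morphologyEx(m[1:-1,1:-1],cv2.MORPH_OPEN,np.ones((3,3),np.uint8))
        c=max(cv2.findContours(m,cv2.RETR_EXTERNAL,cv2.CHAIN_APPROX_NONE)[0],key=cv2.contourArea)
        P=np.array([onz('top',*p,z)[:2] for p in c[:,0]],np.float32)*1000
        (cx,cy),(w,h),a=cv2.minAreaRect(P);bx=cv2.boxPoints(((cx,cy),(w,h),a));e=bx[1]-bx[0];f=bx[2]-bx[1];L=e if np.linalg.norm(e)>np.linalg.norm(f) else f
        out[nm]=(cx,cy,np.degrees(np.arctan2(L[1],L[0]))%180);print(nm,round(cx,1),round(cy,1),'size',round(w),round(h),'yaw',round(out[nm][2],1))
        cv2.drawContours(t,[c],-1,(255,0,255),1)
    return out
E
python3 - <<'E'
from h import *
st();t=shot('top','k1');s=shot('side','k1');crop(s,150,120,340,260,'k1s',4)
caserects(t,dict(black=(201,174),beige=(258,177),red=(200,222),brown=(262,219)))
crop(t,160,140,310,250,'k1t',5)
E
```

```text
t 15.38 p [ 447.  -222.   213.2] rpy [-1.7999e+02  1.0000e-02 -7.1200e+00] F [ 0.4 -0.2  0.1] w 46.8 q [-0.53  0.19  1.67  0.    1.27 -0.41]
black 571.7 339.8 size 160 39 yaw 77.3
beige 562.1 152.3 size 31 156 yaw 103.5
red 417.5 339.1 size 32 154 yaw 93.4Traceback (most recent call last):
  File "<stdin>", line 3, in <module>
  File "h.py", line 40, in caserects
    P=np.array([onz('top',*p,z)[:2] for p in c[:,0]],np.float32)*1000
                ~~~^^^^^^^^^^^^
  File "h.py", line 8, in onz
    o,d=ray(n,u,v);return o+d*(z-o[2])/d[2]
        ~~~^^^^^^^
  File "h.py", line 6, in ray
    K,R,t=cal(n);d=R.T@np.linalg.inv(K)@np.array([u,v,1.]);return -R.T@t,d/np.linalg.norm(d)
          ~~~^^^
  File "h.py", line 4, in cal
    c=ctrl.calibration(n);K=np.array([[c['fx'],0,c['cx']],[0,c['fy'],c['cy']],[0,0,1]]);R=cv2.Rodrigues(c['rvec'])[0];return K,R,np.array(c['tvec'])
ValueError: time passes only in moves, steps and waits
```

View pics/k1s.png

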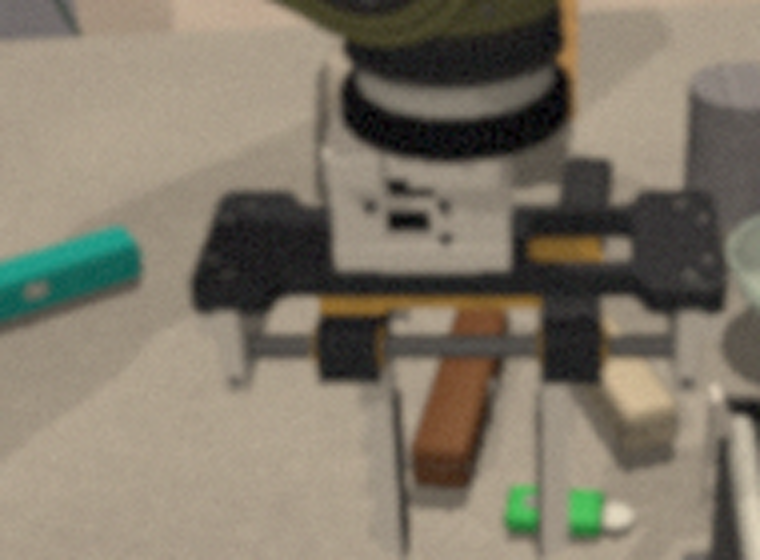

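Too many calibration calls; I'll cache it.

```bash
python3 - <<'E'
import re
s=open('h.py').read()
s=s.replace("def cal(n):\n","import functools\n@functools.lru_cache(None)\ndef cal(n):\n");open('h.py','w').write(s)
E
python3 - <<'E'
from h import *
t=cv2.imread('pics/raw_k1.png');t=shot('top','k1t')
caserects(t,dict(black=(201,174),beige=(258,177),red=(200,222),brown=(262,219)))
crop(t,160,140,310,250,'k1t',5)
E
```

```text
black 569.1 329.5 size 181 39 yaw 77.1
beige 561.9 152.6 size 31 156 yaw 103.8
red 417.2 339.1 size 32 154 yaw 94.0
brown 370.6 0.3 size 1135 1568 yaw 90.0
```

View pics/k1t.png

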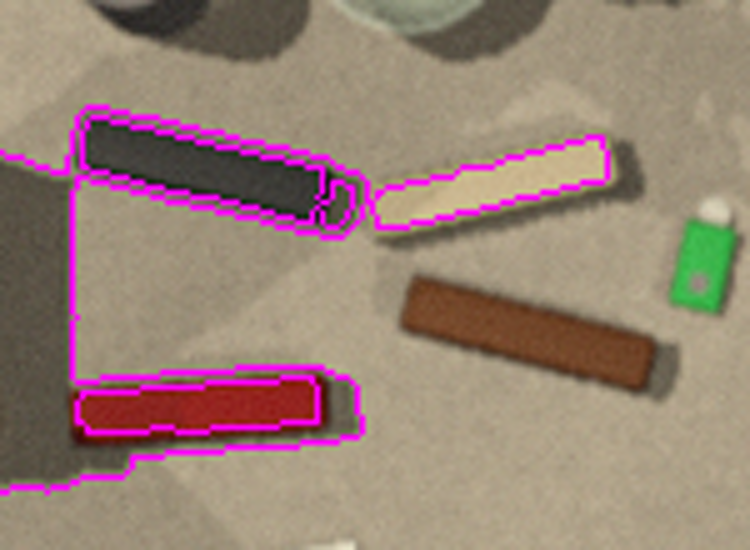

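```bash
python3 - <<'E'
from h import *
for nm,c in dict(black=[(86,114),(326,170),(318,222),(80,172)],beige=[(372,195),(608,136),(614,184),(380,230)],red=[(75,392),(322,374),(324,424),(76,440)],brown=[(415,275),(657,340),(645,392),(402,325)]).items():
    P=np.array([onz('top',160+x/5-.4,140+y/5-.4,.030) for x,y in c])*1000
    print(nm,np.round(P.mean(0),1),'L',np.round([np.linalg.norm(P[0]-P[1]),np.linalg.norm(P[1]-P[2]),np.linalg.norm(P[3]-P[2]),np.linalg.norm(P[3]-P[0])]),'yaw',[round(np.degrees(np.arctan2(*(a-b)[[1,0]]))%180,1) for a,b in((P[0],P[1]),(P[3],P[2]))])
E
```

```text
black [571.  338.4  30. ] L [160.  34. 157.  38.] yaw [np.float64(77.0), np.float64(78.3)]
beige [560.7 150.4  30. ] L [157.  32. 154.  23.] yaw [np.float64(104.4), np.float64(101.4)]
red [417.3 337.8  30. ] L [158.  32. 159.  31.] yaw [np.float64(94.4), np.float64(93.9)]
brown [465.8 126.7  30. ] L [161.  34. 162.  33.] yaw [np.float64(75.1), np.float64(74.7)]
```

Only four slim cases match: black (201,174), beige (258,177), red (200,222) and brown (265,206). The turquoise one stays. Brown has been knocked from (423,141) to (466,127) mm since the first look, so I'm using the new pose.

```bash
python3 - <<'E'
from h import *
p,R=go([.466,.127,.11],down(-15))
E
```

```text
turn [ 0.02 -0.06  7.8 ] n>= 1 then shift [ -75.  -343.9  103.4] n>= 9
```

Request:
drive_tool([
  [[0,0,7.8],[0,0,0],0.7],
  [[0,0,0],[-9,-43,0],0.7],
  [[0,0,0],[-9,-43,0],0.7],
  [[0,0,0],[-9,-43,0],0.7],
  [[0,0,0],[-9,-43,0],0.7],
  [[0,0,0],[-9,-43,0],0.7],
  [[0,0,0],[-10,-43,0],0.7],
  [[0,0,0],[-10,-43,0],0.7],
  [[0,0,0],[-10,-43,0],0.7],
  [[0,0,0],[0,0,40],0.7],
  [[0,0,0],[0,0,40],0.7],
  [[0,0,0],[0,0,23],0.7],
  [[0,0,0],[0,0,0],0.7],
])

```text
time_s: 17.15
ee_pos: [0.4655, 0.127, 0.1085]
eef_rot: [3.14, 0.003, -0.263]
force: [-0.0, -0.5, -0.3]
grip_width: 0.066
```

```bash
python3 - <<'E'
from h import *
st();s=shot('side','b1');crop(s,200,140,330,260,'b1s',4.5);t=shot('top','b1t');crop(t,160,140,310,250,'b1t',5)
E
```

```text
t 17.15 p [465.5 127.  108.5] rpy [ 1.7992e+02  1.6000e-01 -1.5050e+01] F [-0.  -0.5 -0.3] w 66.0 q [0.19 0.29 1.83 0.   1.03 0.45]
```

View pics/b1s.png

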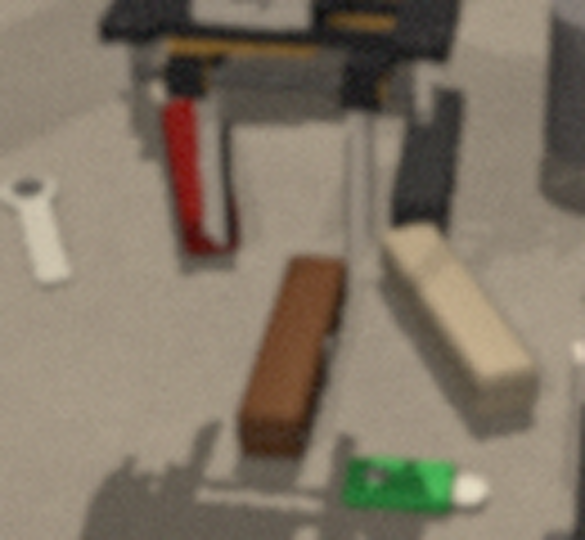

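View pics/b1t.png

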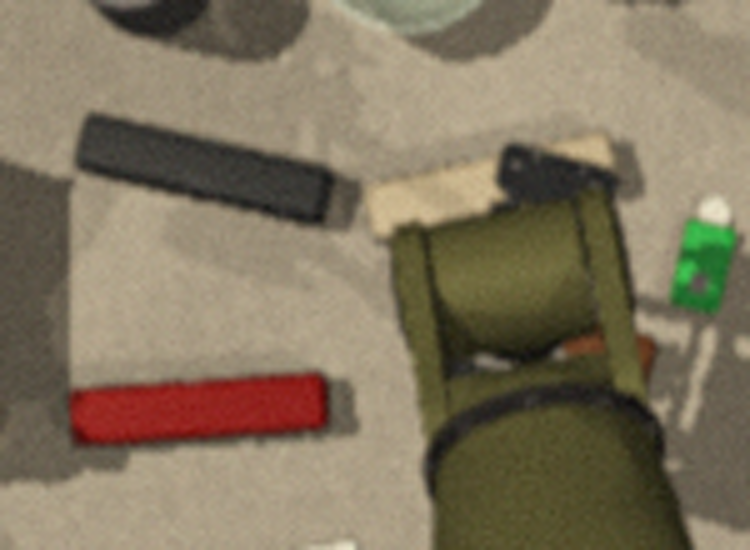

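The brown case lies below and between the fingers. Descending and gripping.

Request:
drive_tool([
  [[0,0,0],[0,0,30],0.7],
  [[0,0,0],[0,0,30],0.7],
  [[0,0,0],[0,0,20],0.7],
  [[0,0,0],[0,0,8],0.7],
  [[0,0,0],[0,0,0],0.7],
  [[0,0,0],[0,0,0],0.3],
  [[0,0,0],[0,0,0],0.2],
  [[0,0,0],[0,0,0],0.2],
  [[0,0,0],[0,0,0],0.2],
  [[0,0,0],[0,0,0],0.2],
], squeeze=25)

```text
time_s: 18.5
ee_pos: [0.4657, 0.127, 0.0223]
eef_rot: [-3.141, -0.0, -0.263]
force: [-0.7, -0.1, 5.8]
grip_width: 0.0375
```

```bash
python3 - <<'E'
from h import *
st()
# deck slot planning
D=Ro.from_matrix(RR)*Ro.from_euler('y',-12,degrees=True)   # deck axes
def slot(y,h): return rk(-2,0,116)+D.apply(np.array([0,y,h])/1000)
for y in (93,31,-31,-93): print(y,np.round(slot(y,16)*1000,1),np.round(slot(y,70)*1000,1))
print(D.as_matrix().round(3))
p,R,o=cur()
q=[p[0],p[1],.25]
go(q,R); 
Rt=down(-97.25,12); print('toolz',Rt.apply([0,0,1]),'deckz',D.apply([0,0,1]))
go(slot(-93,75),down(-97.25),q,R); 
E
```

```text
t 18.5 p [465.7 127.   22.3] rpy [-1.7999e+02 -3.0000e-02 -1.5040e+01] F [-0.7 -0.1  5.8] w 37.5 q [ 0.19  0.43  1.88 -0.    0.83  0.45]
93 [ 629.5 -111.6  131.7] [ 618.3 -110.2  184.5]
31 [ 621.6 -173.1  131.7] [ 610.5 -171.7  184.5]
-31 [ 613.8 -234.6  131.7] [ 602.7 -233.2  184.5]
-93 [ 606.  -296.1  131.7] [ 594.8 -294.7  184.5]
[[ 0.97   0.126 -0.206]
 [-0.123  0.992  0.026]
 [ 0.208  0.     0.978]]
turn [0. 0. 0.] n>= 0 then shift [ 1.000e-01 -0.000e+00 -2.277e+02] n>= 6
toolz [ 0.20624943 -0.02623824 -0.9781476 ] deckz [-0.20624943  0.02623824  0.9781476 ]
turn [-3.000e-02 -1.000e-02  8.221e+01] n>= 9 then shift [ 402.  -180.3   60.6] n>= 10
```

```bash
cat >> h.py <<'E'
D=Ro.from_matrix(RR)*Ro.from_euler('y',-12,degrees=True)
def slot(y,h,x=0): return rk(-2,0,116)+D.apply(np.array([x,y,h])/1000)
PL=down(-97.25,12)
E
python3 - <<'E'
from h import *
p,R,o=cur();q=np.array([p[0],p[1],.20])
go(slot(-93,80),PL,q,R)
E
```

```text
turn [ 9.84  8.59 81.88] n>= 9 then shift [ 402.  -174.1   42.9] n>= 10
```

Request:
drive_tool([
  [[0,0,0],[0,0,-18],0.2],
  [[0,0,0],[0,0,-40],0.2],
  [[0,0,0],[0,0,-40],0.2],
  [[0,0,0],[0,0,-40],0.2],
  [[0,0,0],[0,0,-40],0.2],
  [[0,0,9.14],[0,0,0],0.2],
  [[0,0,9.14],[0,0,0],0.2],
  [[0,0,9.14],[0,0,0],0.2],
  [[0,0,9.14],[0,0,0],0.2],
  [[0,0,9.14],[0,0,0],0.2],
  [[0,0,9.14],[0,0,0],0.2],
  [[0,0,9.14],[0,0,0],0.2],
  [[0,0,9.14],[0,0,0],0.2],
  [[0,0,9.1],[0,0,0],0.2],
  [[6,0,0],[0,0,0],0.2],
  [[6,0,0],[0,0,0],0.2],
  [[0,0,0],[0,0,0],0.2],
])

```text
time_s: 20.62
ee_pos: [0.4647, 0.1272, 0.1999]
eef_rot: [-2.933, -0.0, -1.697]
force: [0.2, 0.4, -1.3]
grip_width: 0.0378
```

```bash
python3 - <<'E'
from h import *
st();go(slot(-93,80),PL)
E
```

```text
t 20.62 p [464.7 127.2 199.9] rpy [-1.6804e+02 -1.0000e-02 -9.7230e+01] F [ 0.2  0.4 -1.3] w 37.8 q [ 0.23  0.07  1.87 -0.09  1.02  1.96]
turn [ 0.04 -0.    0.02] n>= 1 then shift [ 402.  -175.2   43. ] n>= 10
```

Request:
drive_tool([
  [[0,0,0],[40.2,-17.5,4.3],0.2],
  [[0,0,0],[40.2,-17.5,4.3],0.2],
  [[0,0,0],[40.2,-17.5,4.3],0.2],
  [[0,0,0],[40.2,-17.5,4.3],0.2],
  [[0,0,0],[40.2,-17.5,4.3],0.2],
  [[0,0,0],[40.2,-17.5,4.3],0.2],
  [[0,0,0],[40.2,-17.5,4.3],0.2],
  [[0,0,0],[40.2,-17.5,4.3],0.2],
  [[0,0,0],[40.2,-17.5,4.3],0.2],
  [[0,0,0],[40.2,-17.5,4.3],0.2],
  [[0,0,0],[0,0,0],0.2],
  [[0,0,0],[0,0,0],0.2],
])

```text
time_s: 22.12
ee_pos: [0.5932, -0.2943, 0.1937]
eef_rot: [-2.934, 0.001, -1.698]
force: [0.8, -0.7, -0.9]
grip_width: 0.038
```

```bash
python3 - <<'E'
from h import *
st();go(slot(-93,23.5),PL)
s=shot('side','b2');crop(s,280,150,460,370,'b2s',2.7)
t=shot('top','b2t');crop(t,300,110,440,220,'b2t',5.5)
E
```

```text
t 22.12 p [ 593.2 -294.3  193.7] rpy [-1.681e+02  9.000e-02 -9.726e+01] F [ 0.8 -0.7 -0.9] w 38.0 q [-0.55  0.47  1.37  0.1   1.12  1.11]
turn [ 0.1   0.08 -0.03] n>= 1 then shift [ 0.2  0.2 55.8] n>= 2
```

View pics/b2s.png

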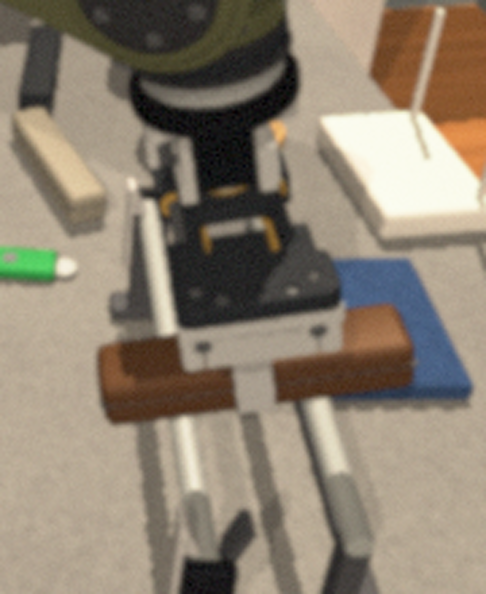

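View pics/b2t.png

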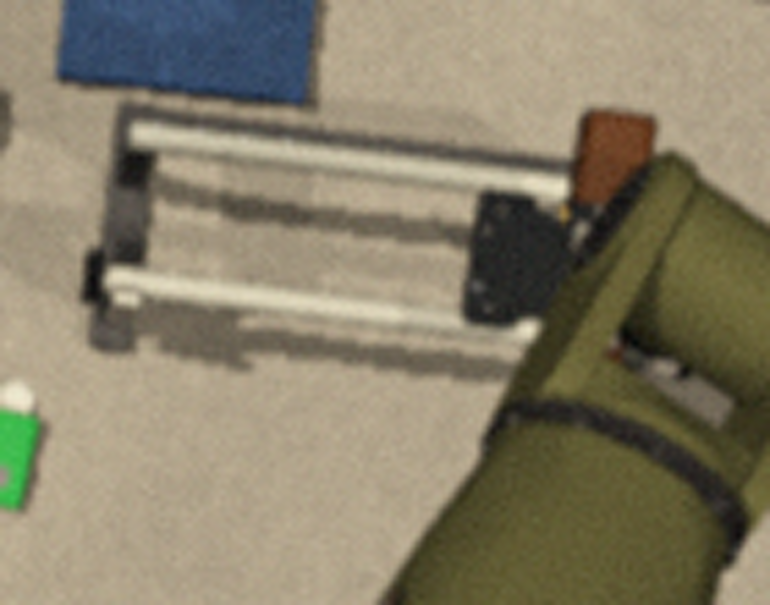

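The brown case hangs level with the deck, centred over both rails (side crop (105–410, 370)). Lowering.

Request:
drive_tool([
  [[0,0,0],[0,0,20],0.2],
  [[0,0,0],[0,0,20],0.2],
  [[0,0,0],[0,0,9],0.2],
  [[0,0,0],[0,0,3],0.2],
  [[0,0,0],[0,0,2],0.2],
  [[0,0,0],[0,0,1],0.2],
  [[0,0,0],[0,0,0],0.2],
])

```text
time_s: 23.1
ee_pos: [0.6047, -0.2961, 0.1408]
eef_rot: [-2.932, -0.0, -1.698]
force: [-0.4, 0.9, -1.4]
grip_width: 0.0379
```

```bash
cat >>h.py <<'E'
def dk():
    p,R,o=cur();print('deck',np.round(D.inv().apply(p-rk(-2,0,116))*1000,1),'M',np.round(o['moment'],2))
E
python3 - <<'E'
from h import *
st();dk()
E
```

```text
t 23.1 p [ 604.7 -296.1  140.8] rpy [-1.6797e+02 -1.0000e-02 -9.7270e+01] F [-0.4  0.9 -1.4] w 37.9 q [-0.54  0.54  1.39  0.1   1.02  1.11]
deck [  0.7 -93.1  25.2] M [ 0.1   0.14 -0.06]
```

Request:
drive_tool([
  [[0,0,0],[0,0,1],0.2],
  [[0,0,0],[0,0,1],0.2],
  [[0,0,0],[0,0,0],0.2],
])

```text
time_s: 23.48
ee_pos: [0.6051, -0.296, 0.1384]
eef_rot: [-2.932, 0.0, -1.698]
force: [-0.1, 0.1, -0.8]
grip_width: 0.038
```

```bash
python3 - <<'E'
from h import *
st();dk()
E
```

```text
t 23.48 p [ 605.1 -296.   138.4] rpy [-168.01    0.    -97.27] F [-0.1  0.1 -0.8] w 38.0 q [-0.54  0.54  1.39  0.1   1.02  1.11]
deck [  0.5 -93.1  22.8] M [0.07 0.13 0.01]
```

Request:
drive_tool([
  [[0,0,0],[0,0,1],0.2],
  [[0,0,0],[0,0,0],0.2],
])

```text
time_s: 23.72
ee_pos: [0.6053, -0.2962, 0.1381]
eef_rot: [-2.932, -0.0, -1.698]
force: [-4.1, 0.7, 5.1]
grip_width: 0.0377
```

```bash
python3 - <<'E'
from h import *
st();dk()
E
```

```text
t 23.73 p [ 605.3 -296.2  138.1] rpy [-1.6797e+02 -1.0000e-02 -9.7270e+01] F [-4.1  0.7  5.1] w 37.7 q [-0.54  0.54  1.39  0.1   1.02  1.11]
deck [  0.7 -93.2  22.5] M [0.22 0.53 0.09]
```

Contact at deck z 22.5, as predicted. Releasing and backing off square to the deck.

Request:
drive_tool([
  [[0,0,0],[0,0,0],0.55],
  [[0,0,0],[0,0,0],0.55],
  [[0,0,0],[0,0,0],0.55],
  [[0,0,0],[0,0,-10],0.55],
  [[0,0,0],[0,0,-30],0.55],
  [[0,0,0],[0,0,-35],0.55],
  [[0,0,0],[0,0,-25],0.55],
  [[-6,0,0],[0,0,0],0.7],
  [[-6,0,0],[0,0,0],0.7],
  [[0,0,0],[-40,0,0],0.7],
  [[0,0,0],[-40,0,0],0.7],
  [[0,0,0],[-40,0,0],0.7],
  [[0,0,0],[-40,0,0],0.7],
  [[0,0,0],[0,0,0],0.7],
])

```text
time_s: 25.48
ee_pos: [0.6052, -0.1325, 0.2363]
eef_rot: [-3.141, 0.0, -1.695]
force: [0.6, 0.1, 0.5]
grip_width: 0.0658
```

```bash
python3 - <<'E'
from h import *
st()
s=shot('side','b3');crop(s,280,150,460,370,'b3s',2.7)
t=shot('top','b3t');crop(t,160,110,440,250,'b3t',2.8)
go([.561,.152,.12],down(13.6+0))
go([.561,.152,.12],down(-166.4))
E
```

```text
t 25.48 p [ 605.2 -132.5  236.3] rpy [-179.95    0.    -97.1 ] F [0.6 0.1 0.5] w 65.8 q [-0.27  0.45  1.29  0.    1.41  1.42]
turn [-1.0000e-02 -5.0000e-02 -1.1084e+02] n>= 12 then shift [  24.8 -289.2  116. ] n>= 7
turn [-4.000e-02  1.000e-02  6.916e+01] n>= 7 then shift [-24.8 289.2 116. ] n>= 7
```

View pics/b3s.png

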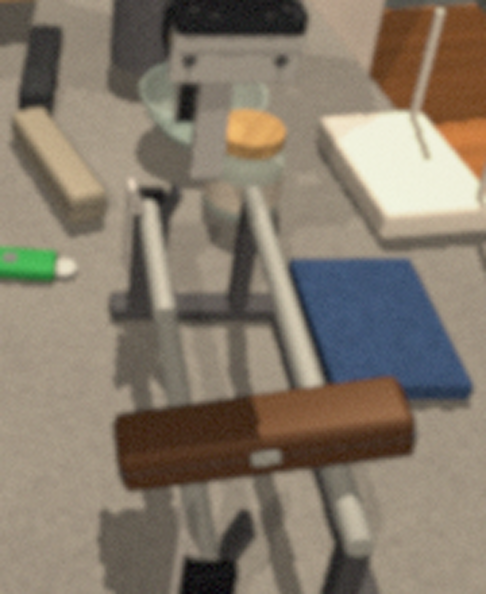

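View pics/b3t.png

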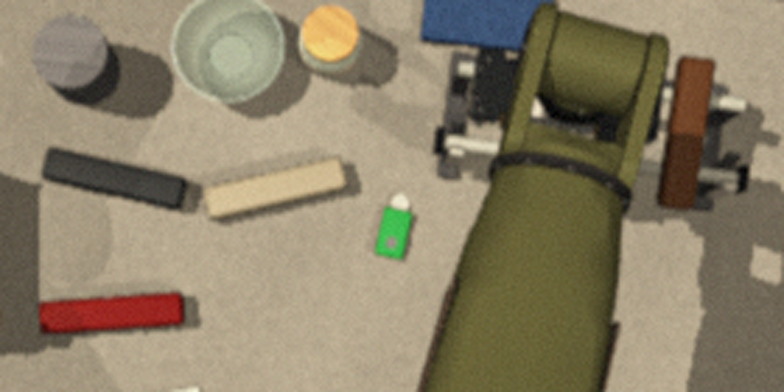

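The brown case lies flat on both rails (side crop (120–410, 435)). Next is beige at (561.5,152), yaw 103.7; the other cases are unmoved in the top view.

Request:
drive_tool([
  [[0,0,0],[-40,0,0],0.7],
  [[0,0,0],[-40,0,0],0.7],
  [[0,0,0],[-40,0,0],0.7],
  [[0,0,0],[-40,0,0],0.7],
  [[0,0,-10],[0,0,0],0.7],
  [[0,0,-10],[0,0,0],0.7],
  [[0,0,-10],[0,0,0],0.7],
  [[0,0,-10],[0,0,0],0.7],
  [[0,0,-10],[0,0,0],0.7],
  [[0,0,-10],[0,0,0],0.7],
  [[0,0,-10],[0,0,0],0.7],
  [[0,0,-10],[0,0,0],0.7],
  [[0,0,-10],[0,0,0],0.7],
  [[0,0,-10],[0,0,0],0.7],
  [[0,0,-10],[0,0,0],0.7],
  [[0,0,-0.8],[0,0,0],0.7],
  [[0,0,0],[0,0,0],0.7],
])

```text
time_s: 27.7
ee_pos: [0.6252, 0.0233, 0.2354]
eef_rot: [3.142, -0.0, 0.232]
force: [-0.7, 0.1, 0.6]
grip_width: 0.0657
```

```bash
python3 - <<'E'
from h import *
st()
t=shot('top','e1')
caserects(t,dict(beige=(258,177)))
go([.5615,.152,.1],down(13.7))
crop(t,160,140,310,250,'e1t',4)
E
```

```text
t 27.7 p [625.2  23.3 235.4] rpy [180.    -0.    13.28] F [-0.7  0.1  0.6] w 65.7 q [-0.02  0.46  1.27 -0.    1.41 -0.25]
beige 560.9 158.4 size 32 146 yaw 103.7
turn [ 0.   -0.   -0.38] n>= 1 then shift [ -31.4 -139.9  135.4] n>= 5
```

View pics/e1t.png

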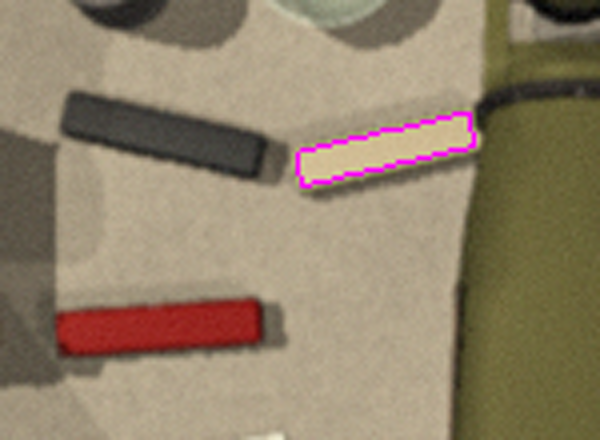

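Beige hasn't moved; the elbow only clips its right end in this view. Moving over it and down.

Request:
drive_tool([
  [[0,0,-0.4],[-6,-28,0],0.7],
  [[0,0,0],[-6,-28,0],0.7],
  [[0,0,0],[-6,-28,0],0.7],
  [[0,0,0],[-6.4,-28,0],0.7],
  [[0,0,0],[-7,-28,0],0.7],
  [[0,0,0],[0,0,40],0.7],
  [[0,0,0],[0,0,40],0.7],
  [[0,0,0],[0,0,40],0.7],
  [[0,0,0],[0,0,35],0.7],
  [[0,0,0],[0,0,0],0.7],
  [[0,0,0],[0,0,0],0.7],
])

```text
time_s: 29.12
ee_pos: [0.5619, 0.1525, 0.0819]
eef_rot: [3.142, -0.002, 0.242]
force: [-0.4, -0.1, 0.6]
grip_width: 0.0657
```

```bash
python3 - <<'E'
from h import *
st()
s=shot('side','e2');crop(s,200,120,350,250,'e2s',4)
go([.5615,.152,.022],down(13.7))
E
```

```text
t 29.12 p [561.9 152.5  81.9] rpy [ 1.800e+02 -1.100e-01  1.387e+01] F [-0.4 -0.1  0.6] w 65.7 q [ 0.2   0.52  1.56  0.    1.06 -0.04]
turn [ 0.01 -0.15  0.19] n>= 1 then shift [-0.6  0.4 60.2] n>= 2
```

View pics/e2s.png

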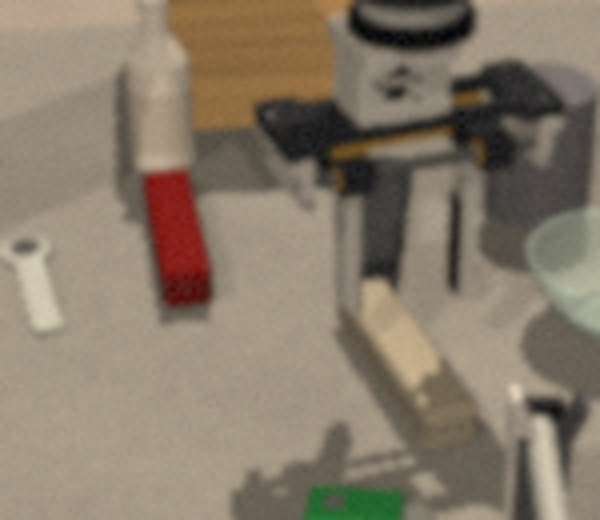

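Fingers at (347,290) and (455,280) straddle the beige case. Descending and gripping.

Request:
drive_tool([
  [[0,0,0],[0,0,30],0.7],
  [[0,0,0],[0,0,20],0.7],
  [[0,0,0],[0,0,9.5],0.7],
  [[0,0,0],[0,0,0],0.7],
  [[0,0,0],[0,0,0],0.3],
  [[0,0,0],[0,0,0],0.2],
  [[0,0,0],[0,0,0],0.2],
  [[0,0,0],[0,0,0],0.2],
  [[0,0,0],[0,0,0],0.2],
])

```text
time_s: 30.3
ee_pos: [0.5614, 0.1524, 0.0213]
eef_rot: [3.142, -0.001, 0.243]
force: [-1.7, -0.3, 5.4]
grip_width: 0.0379
```

```bash
python3 - <<'E'
from h import *
st()
p,R,o=cur();go(slot(-31,85),PL,np.array([p[0],p[1],.20]),R)
E
```

```text
t 30.3 p [561.4 152.4  21.3] rpy [ 1.800e+02 -4.000e-02  1.393e+01] F [-1.7 -0.3  5.4] w 37.9 q [ 0.2   0.61  1.59  0.    0.94 -0.04]
turn [  7.93  11.61 110.72] n>= 12 then shift [377.3 -84.4  18.8] n>= 9
```

Request:
drive_tool([
  [[0,0,0],[0,0,-20],0.2],
  [[0,0,0],[0,0,-40],0.2],
  [[0,0,0],[0,0,-40],0.2],
  [[0,0,0],[0,0,-40],0.2],
  [[0,0,0],[0,0,-40],0.2],
  [[0,0,10.1],[0,0,0],0.2],
  [[0,0,10.1],[0,0,0],0.2],
  [[0,0,10.1],[0,0,0],0.2],
  [[0,0,10.1],[0,0,0],0.2],
  [[0,0,10.1],[0,0,0],0.2],
  [[0,0,10.1],[0,0,0],0.2],
  [[0,0,10.1],[0,0,0],0.2],
  [[0,0,10.1],[0,0,0],0.2],
  [[0,0,10.1],[0,0,0],0.2],
  [[0,0,10.1],[0,0,0],0.2],
  [[0,0,10.1],[0,0,0],0.2],
  [[6,0,0],[0,0,0],0.2],
  [[6,0,0],[0,0,0],0.2],
  [[0,0,0],[0,0,0],0.2],
])

```text
time_s: 32.67
ee_pos: [0.5602, 0.1526, 0.2019]
eef_rot: [-2.932, 0.0, -1.695]
force: [0.4, -0.5, -1.8]
grip_width: 0.038
```

```bash
python3 - <<'E'
from h import *
st();go(slot(-31,85),PL)
E
```

```text
t 32.67 p [560.2 152.6 201.9] rpy [-1.6801e+02  1.0000e-02 -9.7130e+01] F [ 0.4 -0.5 -1.8] w 38.0 q [ 0.23  0.28  1.6  -0.08  1.06  1.96]
turn [0.01 0.03 0.11] n>= 1 then shift [377.3 -85.2  20.9] n>= 9
```

Request:
drive_tool([
  [[0,0,0],[41.9,-9.4,2.3],0.2],
  [[0,0,0],[41.9,-9.4,2.3],0.2],
  [[0,0,0],[41.9,-9.4,2.3],0.2],
  [[0,0,0],[41.9,-9.4,2.3],0.2],
  [[0,0,0],[41.9,-9.4,2.3],0.2],
  [[0,0,0],[41.9,-9.4,2.3],0.2],
  [[0,0,0],[41.9,-9.4,2.3],0.2],
  [[0,0,0],[41.9,-9.4,2.3],0.2],
  [[0,0,0],[41.9,-9.4,2.3],0.2],
  [[0,0,0],[0,0,0],0.2],
  [[0,0,0],[0,0,0],0.2],
])

```text
time_s: 34.05
ee_pos: [0.6004, -0.2324, 0.1983]
eef_rot: [-2.933, 0.001, -1.696]
force: [0.3, -0.1, -0.8]
grip_width: 0.0379
```

```bash
python3 - <<'E'
from h import *
st();dk();go(slot(-31,24),PL)
s=shot('side','e3');crop(s,280,150,460,370,'e3s',2.7)
E
```

```text
t 34.05 p [ 600.4 -232.4  198.3] rpy [-1.6807e+02  6.0000e-02 -9.7170e+01] F [ 0.3 -0.1 -0.8] w 37.9 q [-0.45  0.42  1.43  0.08  1.1   1.22]
deck [  0.6 -30.5  84. ] M [ 0.06  0.12 -0.01]
turn [0.07 0.08 0.07] n>= 1 then shift [ 0.5  0.6 60. ] n>= 2
```

View pics/e3s.png

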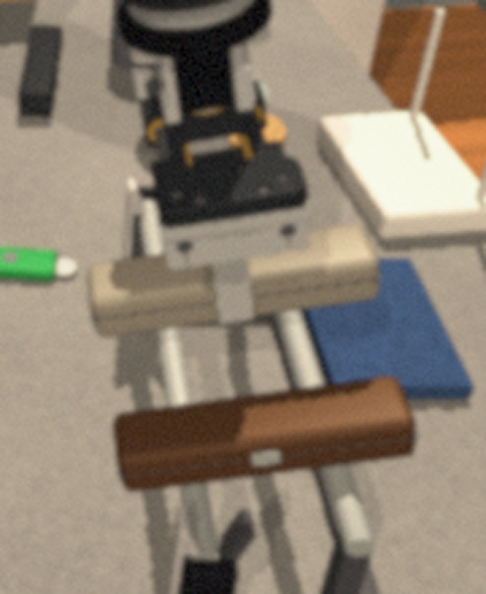

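Beige is held level and centred on the finger, between the rails. Lowering to contact (expected TCP deck z ≈ 21.5).

Request:
drive_tool([
  [[0,0,0],[0,0,20],0.2],
  [[0,0,0],[0,0,20],0.2],
  [[0,0,0],[0,0,13],0.2],
  [[0,0,0],[0,0,4],0.2],
  [[0,0,0],[0,0,3],0.2],
  [[0,0,0],[0,0,1.5],0.2],
  [[0,0,0],[0,0,0.5],0.2],
  [[0,0,0],[0,0,0],0.2],
])

```text
time_s: 35.1
ee_pos: [0.6133, -0.2343, 0.1378]
eef_rot: [-2.932, -0.0, -1.696]
force: [0.0, -1.2, -1.4]
grip_width: 0.0372
```

```bash
python3 - <<'E'
from h import *
st();dk()
E
```

```text
t 35.1 p [ 613.3 -234.3  137.8] rpy [-1.6797e+02 -1.0000e-02 -9.7170e+01] F [ 0.  -1.2 -1.4] w 37.2 q [-0.45  0.5   1.45  0.08  0.99  1.21]
deck [  0.8 -30.8  22.2] M [ 0.05  0.19 -0.03]
```

Request:
drive_tool([
  [[0,0,0],[0,0,0.8],0.2],
  [[0,0,0],[0,0,0.5],0.2],
  [[0,0,0],[0,0,0],0.2],
])

```text
time_s: 35.48
ee_pos: [0.6135, -0.2343, 0.1371]
eef_rot: [-2.932, -0.0, -1.696]
force: [-5.2, 1.5, 5.6]
grip_width: 0.038
```

```bash
python3 - <<'E'
from h import *
st();dk()
E
```

```text
t 35.48 p [ 613.5 -234.3  137.1] rpy [-1.6797e+02 -1.0000e-02 -9.7170e+01] F [-5.2  1.5  5.6] w 38.0 q [-0.45  0.51  1.45  0.08  0.98  1.21]
deck [  0.8 -30.8  21.4] M [0.28 0.7  0.04]
```

Request:
drive_tool([
  [[0,0,0],[0,0,0],0.5],
  [[0,0,0],[0,0,0],0.5],
  [[0,0,0],[0,0,0],0.5],
  [[0,0,0],[0,0,-10],0.5],
  [[0,0,0],[0,0,-30],0.5],
  [[0,0,0],[0,0,-35],0.5],
  [[0,0,0],[0,0,-25],0.5],
  [[-6,0,0],[0,0,0],0.7],
  [[-6,0,0],[0,0,0],0.7],
  [[0,0,0],[-45,0,0],0.7],
  [[0,0,0],[-45,0,0],0.7],
  [[0,0,0],[-45,0,0],0.7],
  [[0,0,0],[-45,0,0],0.7],
  [[0,0,0],[-45,0,0],0.7],
  [[0,0,0],[0,0,0],0.7],
])

```text
time_s: 37.35
ee_pos: [0.621, -0.0059, 0.2348]
eef_rot: [-3.141, 0.0, -1.693]
force: [-0.2, -1.6, 0.3]
grip_width: 0.0657
```

```bash
python3 - <<'E'
from h import *
st()
s=shot('side','e4');crop(s,280,150,460,370,'e4s',2.7)
t=shot('top','e4t');crop(t,160,110,440,250,'e4t',2.8)
go([.571,.3385,.23],down(-12.7))
E
```

```text
t 37.35 p [621.   -5.9 234.8] rpy [-1.7996e+02  2.0000e-02 -9.6970e+01] F [-0.2 -1.6  0.3] w 65.7 q [-0.07  0.45  1.29  0.    1.4   1.62]
turn [-2.000e-02 -3.000e-02 -8.444e+01] n>= 9 then shift [-125.  -327.6    4.6] n>= 8
```

View pics/e4s.png

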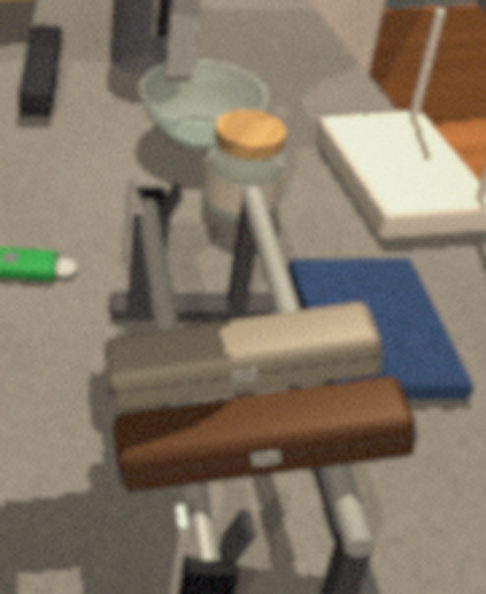

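View pics/e4t.png

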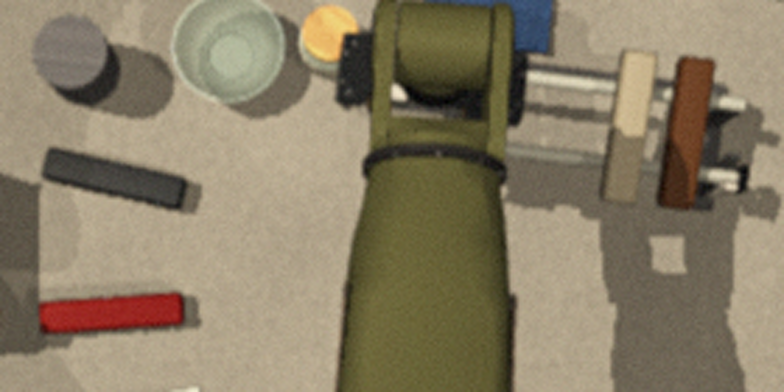

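Both placed cases lie flat and parallel. Black and red are unmoved. Going to black.

Request:
drive_tool([
  [[0,0,-9.38],[0,0,0],0.7],
  [[0,0,-9.38],[0,0,0],0.7],
  [[0,0,-9.38],[0,0,0],0.7],
  [[0,0,-9.38],[0,0,0],0.7],
  [[0,0,-9.38],[0,0,0],0.7],
  [[0,0,-9.38],[0,0,0],0.7],
  [[0,0,-9.38],[0,0,0],0.7],
  [[0,0,-9.38],[0,0,0],0.7],
  [[0,0,-9.38],[0,0,0],0.7],
  [[0,0,0],[-15.6,-41,0],0.7],
  [[0,0,0],[-15.6,-41,0],0.7],
  [[0,0,0],[-15.6,-41,0],0.7],
  [[0,0,0],[-15.6,-41,0],0.7],
  [[0,0,0],[-15.6,-41,0],0.7],
  [[0,0,0],[-15.6,-41,0],0.7],
  [[0,0,0],[-15.6,-41,0],0.7],
  [[0,0,0],[-15.6,-41,0],0.7],
  [[0,0,0],[0,0,0],0.7],
  [[0,0,0],[0,0,0],0.7],
])

```text
time_s: 39.83
ee_pos: [0.5722, 0.3376, 0.2341]
eef_rot: [3.141, -0.0, -0.224]
force: [-0.0, 0.0, -0.2]
grip_width: 0.0652
```

```bash
python3 - <<'E'
from h import *
st()
go([.571,.3385,.022],down(-12.7))
s=shot('side','f1');crop(s,200,100,350,230,'f1s',4)
E
```

```text
t 39.83 p [572.2 337.6 234.1] rpy [179.98  -0.   -12.82] F [-0.   0.  -0.2] w 65.2 q [ 0.48  0.56  1.13 -0.    1.45  0.7 ]
turn [ 0.02 -0.   -0.12] n>= 1 then shift [ -1.4  -0.6 212.1] n>= 5
```

View pics/f1s.png

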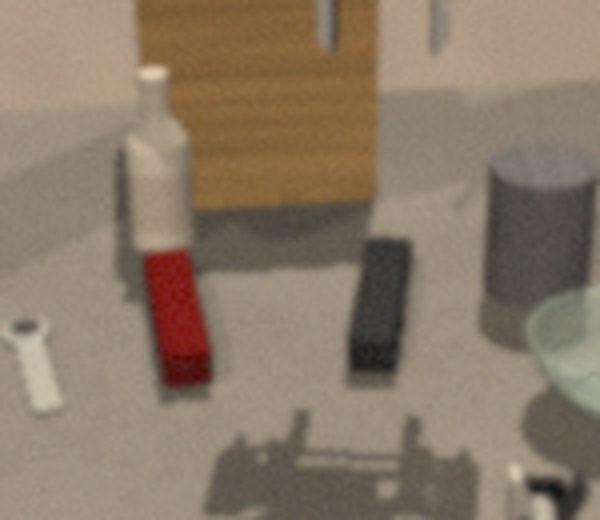

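Black stays clear of the speaker, but the gripper body's corner would pass within about 9 mm. I'll grip 8 mm nearer its right end and allow for that when placing (TCP at deck x −8).

Request:
drive_tool([
  [[0,0,0],[-1.4,7.4,0],0.7],
  [[0,0,0],[0,0,40],0.7],
  [[0,0,0],[0,0,40],0.7],
  [[0,0,0],[0,0,40],0.7],
  [[0,0,0],[0,0,30],0.7],
  [[0,0,0],[0,0,0],0.7],
])

```text
time_s: 40.62
ee_pos: [0.5679, 0.3306, 0.0823]
eef_rot: [3.139, 0.003, -0.224]
force: [0.0, -0.1, 0.6]
grip_width: 0.0657
```

```bash
python3 - <<'E'
from h import *
st()
go([.5692,.3307,.022],down(-12.7))
s=shot('side','f2');crop(s,200,100,350,230,'f2s',4)
E
```

```text
t 40.62 p [567.9 330.6  82.3] rpy [ 1.7986e+02  1.7000e-01 -1.2810e+01] F [ 0.  -0.1  0.6] w 65.7 q [ 0.47  0.67  1.31 -0.    1.16  0.7 ]
turn [ 0.14  0.17 -0.11] n>= 1 then shift [ 1.2 -0.4 60.3] n>= 2
```

View pics/f2s.png

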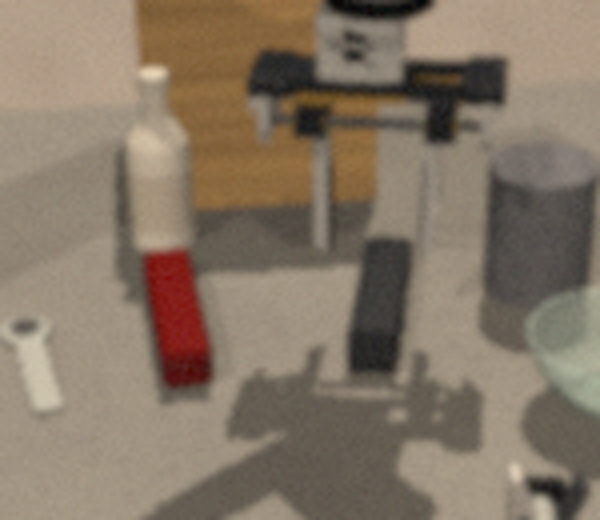

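Request:
drive_tool([
  [[0,0,0],[1,0,25],0.7],
  [[0,0,0],[0,0,22],0.7],
  [[0,0,0],[0,0,12.5],0.7],
  [[0,0,0],[0,0,0],0.7],
  [[0,0,0],[0,0,0],0.3],
  [[0,0,0],[0,0,0],0.2],
  [[0,0,0],[0,0,0],0.2],
  [[0,0,0],[0,0,0],0.2],
  [[0,0,0],[0,0,0],0.2],
])

```text
time_s: 41.8
ee_pos: [0.5698, 0.332, 0.0251]
eef_rot: [-3.141, -0.001, -0.222]
force: [-0.1, -0.4, 4.5]
grip_width: 0.0377
```

```bash
python3 - <<'E'
from h import *
st()
E
```

```text
t 41.8 p [569.8 332.   25.1] rpy [-1.7997e+02 -4.0000e-02 -1.2750e+01] F [-0.1 -0.4  4.5] w 37.7 q [ 0.47  0.75  1.34 -0.    1.06  0.69]
```

Request:
drive_tool([
  [[0,0,0],[0,0,-20],0.2],
  [[0,0,0],[0,0,-40],0.2],
  [[0,0,0],[0,0,-40],0.2],
  [[0,0,0],[0,0,-40],0.2],
  [[0,0,0],[0,0,-40],0.2],
  [[0,0,0],[0,0,0],0.2],
  [[0,0,0],[0,0,0],0.2],
])

```text
time_s: 42.68
ee_pos: [0.5692, 0.3317, 0.2042]
eef_rot: [3.141, 0.001, -0.223]
force: [0.2, -0.8, -1.9]
grip_width: 0.0379
```

```bash
python3 - <<'E'
from h import *
st()
p,R,o=cur();go(slot(31,85,-8),PL);print(np.degrees(o['eef_rot'][2])+97.25)
s=shot('side','f3');crop(s,180,60,350,230,'f3s',3.3)
E
```

```text
t 42.67 p [569.2 331.7 204.2] rpy [ 1.7997e+02  4.0000e-02 -1.2750e+01] F [ 0.2 -0.8 -1.9] w 37.9 q [0.47 0.56 1.19 0.   1.39 0.69]
turn [ 9.8   8.86 84.17] n>= 9 then shift [494.1 -90.1  26. ] n>= 12
84.49883752020429
```

View pics/f3s.png

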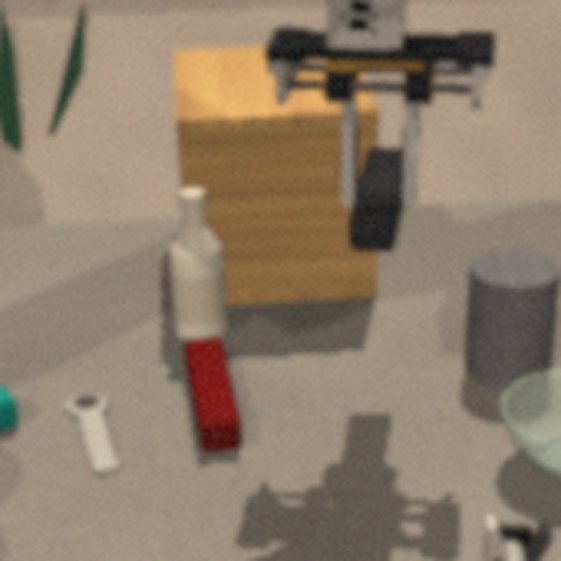

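Move away from the box before turning.

Request:
drive_tool([
  [[0,0,0],[0,40,0],0.2],
  [[0,0,0],[0,40,0],0.2],
  [[0,0,0],[0,40,0],0.2],
  [[0,0,9.39],[0,0,0],0.2],
  [[0,0,9.39],[0,0,0],0.2],
  [[0,0,9.39],[0,0,0],0.2],
  [[0,0,9.39],[0,0,0],0.2],
  [[0,0,9.39],[0,0,0],0.2],
  [[0,0,9.39],[0,0,0],0.2],
  [[0,0,9.39],[0,0,0],0.2],
  [[0,0,9.39],[0,0,0],0.2],
  [[0,0,9.39],[0,0,0],0.2],
  [[6,0,0],[0,0,0],0.2],
  [[6,0,0],[0,0,0],0.2],
  [[0,0,0],[0,0,0],0.2],
])

```text
time_s: 44.6
ee_pos: [0.5419, 0.215, 0.2038]
eef_rot: [-2.934, -0.001, -1.697]
force: [0.5, 0.3, -1.0]
grip_width: 0.0378
```

```bash
python3 - <<'E'
from h import *
st()
go(slot(31,85,-7),PL)
E
```

```text
t 44.6 p [541.9 215.  203.8] rpy [-1.6813e+02 -5.0000e-02 -9.7210e+01] F [ 0.5  0.3 -1. ] w 37.8 q [ 0.36  0.29  1.59 -0.11  1.08  2.1 ]
turn [ 0.13 -0.04  0.05] n>= 1 then shift [ 374.9 -103.2   28.2] n>= 9
```

Request:
drive_tool([
  [[0,0,0],[41.7,-11.5,3.1],0.2],
  [[0,0,0],[41.7,-11.5,3.1],0.2],
  [[0,0,0],[41.7,-11.5,3.1],0.2],
  [[0,0,0],[41.7,-11.5,3.1],0.2],
  [[0,0,0],[41.7,-11.5,3.1],0.2],
  [[0,0,0],[41.7,-11.5,3.1],0.2],
  [[0,0,0],[41.7,-11.5,3.1],0.2],
  [[0,0,0],[41.7,-11.5,3.1],0.2],
  [[0,0,0],[41.4,-11.2,3.1],0.2],
  [[0,0,0],[0,0,0],0.2],
  [[0,0,0],[0,0,0],0.2],
])

```text
time_s: 45.98
ee_pos: [0.6015, -0.1704, 0.1981]
eef_rot: [-2.934, 0.001, -1.698]
force: [0.2, 0.7, -1.5]
grip_width: 0.0378
```

```bash
python3 - <<'E'
from h import *
st();dk();go(slot(31,26,-7),PL)
s=shot('side','f4');crop(s,280,150,460,370,'f4s',2.7)
E
```

```text
t 45.98 p [ 601.5 -170.4  198.1] rpy [-1.6812e+02  8.0000e-02 -9.7270e+01] F [ 0.2  0.7 -1.5] w 37.8 q [-0.35  0.38  1.49  0.05  1.07  1.32]
deck [-6.1 31.1 85.2] M [0.09 0.19 0.02]
turn [ 0.12  0.07 -0.03] n>= 1 then shift [ 0.1  0.9 59.2] n>= 2
```

View pics/f4s.png

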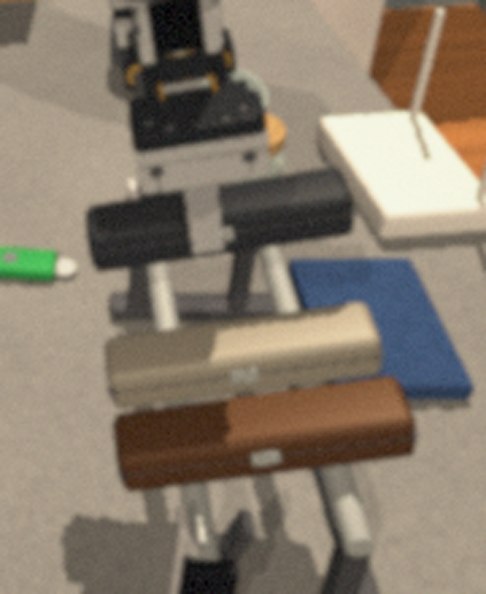

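Request:
drive_tool([
  [[0,0,0],[0,1.5,20],0.2],
  [[0,0,0],[0,0,20],0.2],
  [[0,0,0],[0,0,12],0.2],
  [[0,0,0],[0,0,4],0.2],
  [[0,0,0],[0,0,2.5],0.2],
  [[0,0,0],[0,0,1],0.2],
  [[0,0,0],[0,0,0.5],0.2],
  [[0,0,0],[0,0,0],0.2],
])

```text
time_s: 47.02
ee_pos: [0.6126, -0.1721, 0.14]
eef_rot: [-2.932, -0.0, -1.698]
force: [-0.8, 0.3, -1.8]
grip_width: 0.0379
```

```bash
python3 - <<'E'
from h import *
st();dk()
E
```

```text
t 47.02 p [ 612.6 -172.1  140. ] rpy [-167.98   -0.    -97.26] F [-0.8  0.3 -1.8] w 37.9 q [-0.35  0.46  1.52  0.06  0.96  1.32]
deck [-7.1 30.9 26.1] M [-0.06  0.14  0.  ]
```

Request:
drive_tool([
  [[0,0,0],[0,0,1],0.2],
  [[0,0,0],[0,0,0.7],0.2],
  [[0,0,0],[0,0,0],0.2],
])

```text
time_s: 47.4
ee_pos: [0.613, -0.1721, 0.1392]
eef_rot: [-2.931, -0.0, -1.698]
force: [-6.3, 1.6, 7.4]
grip_width: 0.0378
```

```bash
python3 - <<'E'
from h import *
st();dk()
E
```

```text
t 47.4 p [ 613.  -172.1  139.2] rpy [-1.6794e+02 -1.0000e-02 -9.7260e+01] F [-6.3  1.6  7.4] w 37.8 q [-0.35  0.46  1.52  0.06  0.96  1.32]
deck [-6.9 30.8 25.2] M [0.23 0.72 0.02]
```

Request:
drive_tool([
  [[0,0,0],[0,0,0],0.5],
  [[0,0,0],[0,0,0],0.5],
  [[0,0,0],[0,0,0],0.5],
  [[0,0,0],[0,0,-10],0.5],
  [[0,0,0],[0,0,-30],0.5],
  [[0,0,0],[0,0,-35],0.5],
  [[0,0,0],[0,0,-25],0.5],
  [[-6,0,0],[0,0,0],0.7],
  [[-6,0,0],[0,0,0],0.7],
  [[0,0,0],[-40,25,0],0.7],
  [[0,0,0],[-40,25,0],0.7],
  [[0,0,0],[-40,25,0],0.7],
  [[0,0,0],[-40,25,0],0.7],
  [[0,0,0],[-40,25,0],0.7],
  [[0,0,0],[0,0,0],0.7],
])

```text
time_s: 49.28
ee_pos: [0.4927, 0.0468, 0.237]
eef_rot: [-3.14, 0.0, -1.694]
force: [0.6, -0.7, -0.6]
grip_width: 0.0658
```

```bash
python3 - <<'E'
from h import *
st()
s=shot('side','f5');crop(s,280,150,460,370,'f5s',2.7)
t=shot('top','f5t');crop(t,150,110,440,250,'f5t',2.7)
go([.4174,.3385,.2],down(4))
E
```

```text
t 49.27 p [492.7  46.8 237. ] rpy [-1.7993e+02  2.0000e-02 -9.7080e+01] F [ 0.6 -0.7 -0.6] w 65.8 q [0.02 0.16 1.65 0.   1.32 1.71]
turn [-4.0000e-02 -6.0000e-02 -1.0121e+02] n>= 11 then shift [ -55.6 -298.4   36.6] n>= 7
```

View pics/f5s.png

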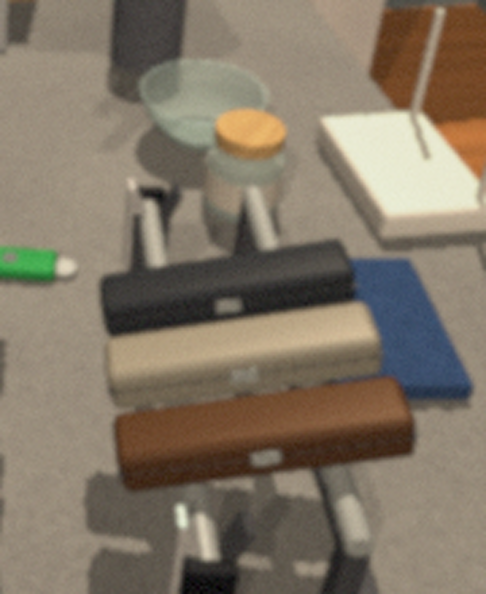

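View pics/f5t.png

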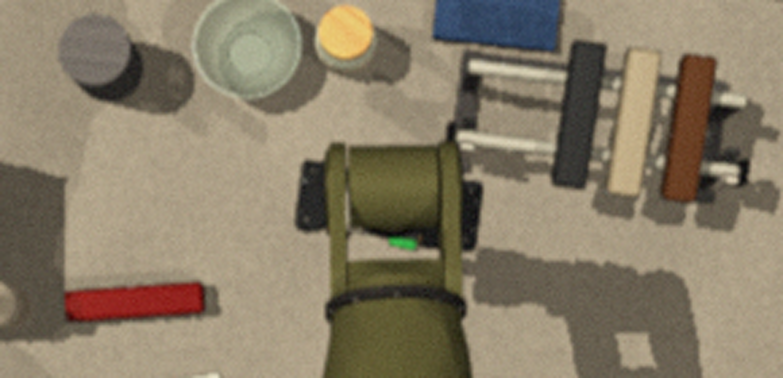

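Three cases are well placed. Red is unmoved and fits the earlier fix, so it goes last.

Request:
drive_tool([
  [[0,0,-10.1],[0,0,0],0.7],
  [[0,0,-10.1],[0,0,0],0.7],
  [[0,0,-10.1],[0,0,0],0.7],
  [[0,0,-10.1],[0,0,0],0.7],
  [[0,0,-10.1],[0,0,0],0.7],
  [[0,0,-10.1],[0,0,0],0.7],
  [[0,0,-10.1],[0,0,0],0.7],
  [[0,0,-10.1],[0,0,0],0.7],
  [[0,0,-10.1],[0,0,0],0.7],
  [[0,0,-10.3],[0,0,0],0.7],
  [[0,0,0],[-8,-42.6,0],0.7],
  [[0,0,0],[-8,-42.6,0],0.7],
  [[0,0,0],[-8,-42.6,0],0.7],
  [[0,0,0],[-8,-42.6,0],0.7],
  [[0,0,0],[-8,-42.6,0],0.7],
  [[0,0,0],[-8,-42.6,0],0.7],
  [[0,0,0],[-7.6,-42.6,0],0.7],
  [[0,0,0],[0,0,0],0.7],
  [[0,0,0],[0,0,0],0.7],
])

```text
time_s: 51.75
ee_pos: [0.4183, 0.3376, 0.2358]
eef_rot: [3.141, 0.0, 0.068]
force: [0.0, -0.2, 0.2]
grip_width: 0.0658
```

```bash
python3 - <<'E'
from h import *
st();go([.4174,.3385,.022],down(4))
E
```

```text
t 51.75 p [418.3 337.6 235.8] rpy [1.7998e+02 1.0000e-02 3.8900e+00] F [ 0.  -0.2  0.2] w 65.8 q [ 0.61  0.26  1.54 -0.    1.34  0.54]
turn [ 0.02  0.01 -0.11] n>= 1 then shift [ -0.8  -1.  213.8] n>= 5
```

Request:
drive_tool([
  [[0,0,0],[-0.8,-1,40],0.7],
  [[0,0,0],[0,0,40],0.7],
  [[0,0,0],[0,0,40],0.7],
  [[0,0,0],[0,0,30],0.7],
  [[0,0,0],[0,0,0],0.7],
])

```text
time_s: 52.38
ee_pos: [0.4167, 0.3377, 0.0845]
eef_rot: [3.14, 0.003, 0.067]
force: [0.8, 0.6, -0.1]
grip_width: 0.0654
```

```bash
python3 - <<'E'
from h import *
st();go([.4174,.3385,.022],down(4))
s=shot('side','r1');crop(s,180,90,330,230,'r1s',4)
E
```

```text
t 52.38 p [416.7 337.7  84.5] rpy [1.7989e+02 1.7000e-01 3.8400e+00] F [ 0.8  0.6 -0.1] w 65.4 q [ 0.61  0.43  1.69 -0.    1.02  0.55]
turn [ 0.11  0.17 -0.16] n>= 1 then shift [ 0.8 -0.8 62.5] n>= 2
```

View pics/r1s.png

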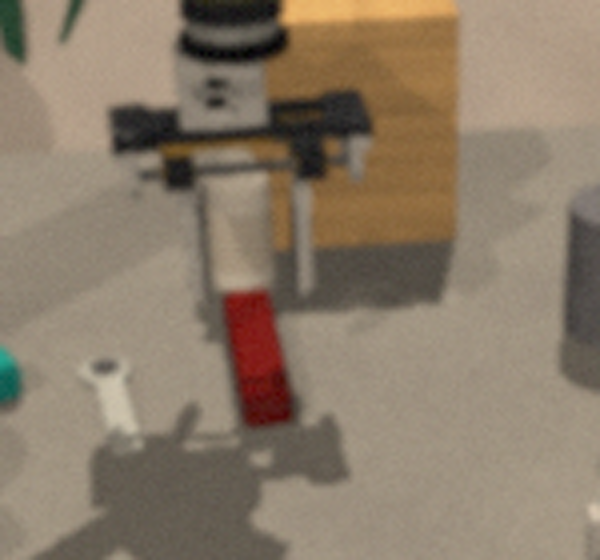

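Request:
drive_tool([
  [[0,0,0],[0.5,0,25],0.7],
  [[0,0,0],[0,0,22],0.7],
  [[0,0,0],[0,0,15],0.7],
  [[0,0,0],[0,0,0],0.7],
  [[0,0,0],[0,0,0],0.3],
  [[0,0,0],[0,0,0],0.2],
  [[0,0,0],[0,0,0],0.2],
  [[0,0,0],[0,0,0],0.2],
  [[0,0,0],[0,0,0],0.2],
])

```text
time_s: 53.55
ee_pos: [0.4174, 0.3395, 0.0244]
eef_rot: [-3.141, -0.001, 0.069]
force: [-1.2, -1.4, 6.0]
grip_width: 0.0377
```

```bash
python3 - <<'E'
from h import *
st()
E
```

```text
t 53.55 p [417.4 339.5  24.4] rpy [-1.7998e+02 -3.0000e-02  3.9500e+00] F [-1.2 -1.4  6. ] w 37.7 q [ 0.61  0.52  1.72 -0.    0.9   0.55]
```

Request:
drive_tool([
  [[0,0,0],[0,0,-20],0.2],
  [[0,0,0],[0,0,-40],0.2],
  [[0,0,0],[0,0,-40],0.2],
  [[0,0,0],[0,0,-40],0.2],
  [[0,0,0],[0,0,-40],0.2],
  [[0,0,0],[0,40,0],0.2],
  [[0,0,0],[0,40,0],0.2],
  [[0,0,0],[20,40,0],0.2],
  [[0,0,0],[20,40,0],0.2],
  [[0,0,0],[0,0,0],0.2],
  [[0,0,0],[0,0,0],0.2],
])

```text
time_s: 54.92
ee_pos: [0.4678, 0.1828, 0.2037]
eef_rot: [-3.142, 0.001, 0.069]
force: [0.1, 1.3, -0.9]
grip_width: 0.038
```

```bash
python3 - <<'E'
from h import *
st();o=cur()[2];print(np.degrees(o['eef_rot'][2])+97.25)
E
```

```text
t 54.92 p [467.8 182.8 203.7] rpy [-1.80e+02  3.00e-02  3.93e+00] F [ 0.1  1.3 -0.9] w 38.0 q [0.3  0.21 1.68 0.   1.25 0.23]
101.17659102270595
```

Request:
drive_tool([
  [[0,0,10.1],[0,0,0],0.2],
  [[0,0,10.1],[0,0,0],0.2],
  [[0,0,10.1],[0,0,0],0.2],
  [[0,0,10.1],[0,0,0],0.2],
  [[0,0,10.1],[0,0,0],0.2],
  [[0,0,10.1],[0,0,0],0.2],
  [[0,0,10.1],[0,0,0],0.2],
  [[0,0,10.1],[0,0,0],0.2],
  [[0,0,10.1],[0,0,0],0.2],
  [[0,0,10.3],[0,0,0],0.2],
  [[6,0,0],[0,0,0],0.2],
  [[6,0,0],[0,0,0],0.2],
  [[0,0,0],[0,0,0],0.2],
])

```text
time_s: 56.55
ee_pos: [0.4669, 0.1836, 0.204]
eef_rot: [-2.933, 0.0, -1.695]
force: [0.9, 0.4, -1.1]
grip_width: 0.0376
```

```bash
python3 - <<'E'
from h import *
st();go(slot(93,85),PL)
E
```

```text
t 56.55 p [466.9 183.6 204. ] rpy [-1.6803e+02  1.0000e-02 -9.7130e+01] F [ 0.9  0.4 -1.1] w 37.6 q [ 0.35  0.11  1.8  -0.11  1.04  2.09]
turn [0.03 0.04 0.12] n>= 1 then shift [ 272.3 -179.1   43.1] n>= 8
```

Request:
drive_tool([
  [[0,0,0],[34,-22.4,5.4],0.2],
  [[0,0,0],[34,-22.4,5.4],0.2],
  [[0,0,0],[34,-22.4,5.4],0.2],
  [[0,0,0],[34,-22.4,5.4],0.2],
  [[0,0,0],[34,-22.4,5.4],0.2],
  [[0,0,0],[34,-22.4,5.4],0.2],
  [[0,0,0],[34,-22.4,5.4],0.2],
  [[0,0,0],[34.2,-22.4,5.4],0.2],
  [[0,0,0],[0,0,0],0.2],
  [[0,0,0],[0,0,0],0.2],
])

```text
time_s: 57.8
ee_pos: [0.6164, -0.1101, 0.1985]
eef_rot: [-2.934, 0.001, -1.697]
force: [-0.6, 0.1, -1.6]
grip_width: 0.0378
```

```bash
python3 - <<'E'
from h import *
st();dk();go(slot(93,26),PL)
s=shot('side','r2');crop(s,280,130,460,350,'r2s',2.7)
E
```

```text
t 57.8 p [ 616.4 -110.1  198.5] rpy [-1.681e+02  6.000e-02 -9.723e+01] F [-0.6  0.1 -1.6] w 37.8 q [-0.25  0.38  1.49  0.03  1.07  1.44]
deck [ 1.1 92.8 84.1] M [-0.03  0.1  -0.02]
turn [0.1  0.06 0.01] n>= 1 then shift [-0.2  1.1 58.1] n>= 2
```

View pics/r2s.png

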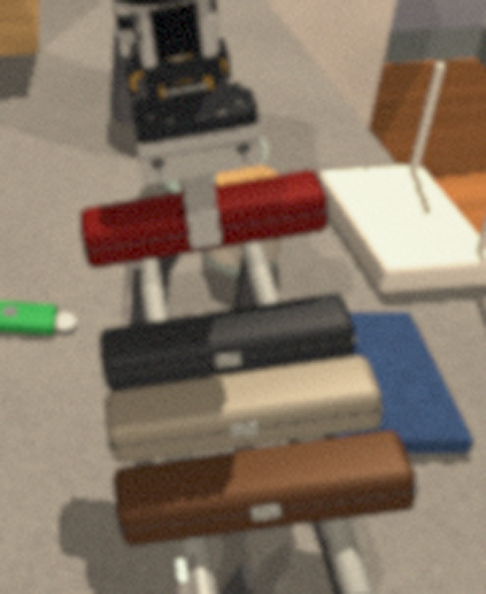

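Request:
drive_tool([
  [[0,0,0],[0,0.5,20],0.2],
  [[0,0,0],[0,0,20],0.2],
  [[0,0,0],[0,0,12],0.2],
  [[0,0,0],[0,0,4],0.2],
  [[0,0,0],[0,0,2],0.2],
  [[0,0,0],[0,0,1],0.2],
  [[0,0,0],[0,0,0.5],0.2],
  [[0,0,0],[0,0,0],0.2],
])

```text
time_s: 58.85
ee_pos: [0.6284, -0.1123, 0.1409]
eef_rot: [-2.932, -0.0, -1.697]
force: [-0.1, -0.0, -0.7]
grip_width: 0.0378
```

```bash
python3 - <<'E'
from h import *
st();dk()
E
```

```text
t 58.85 p [ 628.4 -112.3  140.9] rpy [-167.97   -0.    -97.26] F [-0.1 -0.  -0.7] w 37.8 q [-0.24  0.46  1.51  0.03  0.96  1.44]
deck [ 1.  92.1 25.3] M [0.04 0.16 0.  ]
```

Request:
drive_tool([
  [[0,0,0],[0,0,1],0.2],
  [[0,0,0],[0,0,0.7],0.2],
  [[0,0,0],[0,0,0],0.2],
])

```text
time_s: 59.22
ee_pos: [0.6286, -0.1123, 0.1401]
eef_rot: [-2.931, -0.0, -1.697]
force: [-8.9, 1.2, 8.2]
grip_width: 0.0378
```

```bash
python3 - <<'E'
from h import *
st();dk()
E
```

```text
t 59.23 p [ 628.6 -112.3  140.1] rpy [-1.6796e+02 -1.0000e-02 -9.7260e+01] F [-8.9  1.2  8.2] w 37.8 q [-0.24  0.46  1.51  0.03  0.96  1.44]
deck [ 1.1 92.1 24.5] M [0.26 1.06 0.04]
```

Contact at 24.5, as expected. Releasing and retreating in front of the rest.

Request:
drive_tool([
  [[0,0,0],[0,0,0],0.5],
  [[0,0,0],[0,0,0],0.5],
  [[0,0,0],[0,0,0],0.5],
  [[0,0,0],[0,0,-10],0.5],
  [[0,0,0],[0,0,-30],0.5],
  [[0,0,0],[0,0,-35],0.5],
  [[0,0,0],[0,0,-25],0.5],
  [[-6,0,0],[0,0,0],0.5],
  [[-6,0,0],[0,0,0],0.5],
  [[0,0,0],[0,0,-40],0.5],
  [[0,0,0],[-30,40,0],0.5],
  [[0,0,0],[-30,40,0],0.5],
  [[0,0,0],[-30,40,0],0.5],
  [[0,0,0],[-40,40,0],0.5],
  [[0,0,0],[-40,20,0],0.5],
  [[0,0,0],[-40,0,0],0.5],
  [[0,0,0],[0,0,0],0.5],
])

```text
time_s: 61.35
ee_pos: [0.4557, 0.1231, 0.2774]
eef_rot: [-3.141, 0.0, -1.695]
force: [-0.2, -0.5, -0.7]
grip_width: 0.0466
```

```bash
python3 - <<'E'
from h import *
st()
s=shot('side','z1');crop(s,280,150,460,370,'z1s',2.7)
t=shot('top','z1t');crop(t,290,110,440,220,'z1t',5)
cv2.imwrite('pics/z1full.png',t)
for x in (-82.5,82.5):
    print(x,[np.round(proj('top',[slot(y,28,x)])[0],1).tolist() for y in(93,31,-31,-93)])
E
```

```text
t 61.35 p [455.7 123.1 277.4] rpy [-1.7995e+02  3.0000e-02 -9.7090e+01] F [-0.2 -0.5 -0.7] w 46.6 q [0.19 0.08 1.65 0.   1.41 1.88]
-82.5 [[339.6, 177.3], [359.8, 179.9], [380.1, 182.5], [400.3, 185.1]]
82.5 [[347.3, 122.9], [367.7, 125.6], [388.2, 128.2], [408.7, 130.8]]
```

View pics/z1s.png

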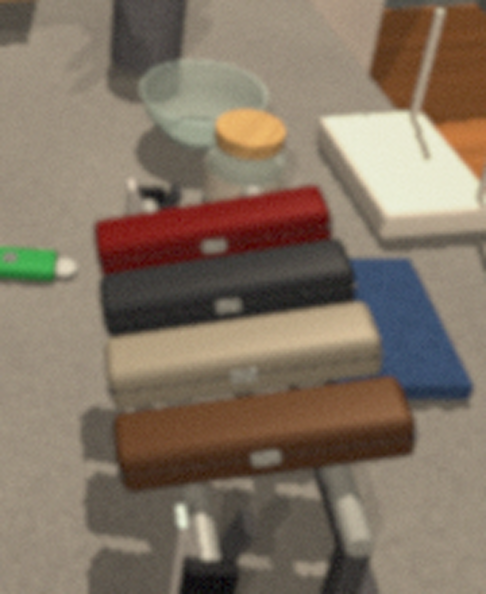

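View pics/z1t.png

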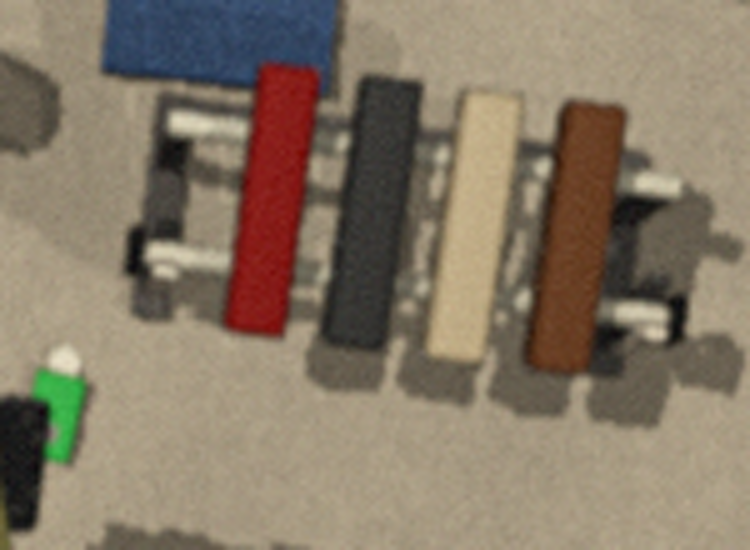

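View pics/z1full.png

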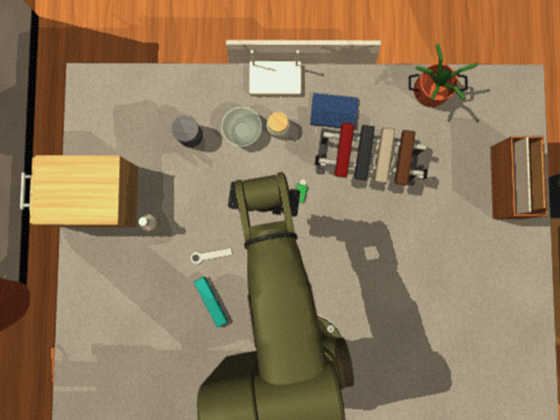

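The four cases' ends fall within about 2 px of the predicted pixels. They lie flat and parallel between the clips, and the fob, notebook and other things are where they were. Handing in.

```bash
python3 - <<'E'
from station import ctrl
print(ctrl.hand_in())
E
```

```text
the job is handed in; nothing more can be done
None
```

The rail is home in both clips and all four cases (brown, beige, black, red) lie across the rails between the clips. I handed in with the clock at about 61 s of the 208 s allowed.

- **Rail:** I pressed it straight down into both clips. Then I pressed each end from above with about 12 N, and both stopped with the bar top at 108 mm, which is the home height. Both jaw tips were back at their closed positions in the pictures.
- **Cases:** Each was set down at the 12° slope and touched the rails at the height expected from its grip. In the last pictures they lie flat and parallel, about 62 mm apart. Red's ends, the pair I compared number by number, fell within about 2 px of the prediction. The other three I judged by eye.
- **Knocked case:** The brown case was knocked about 4 cm early in the run, and I measured it again before picking it up.
- **Other things:** The turquoise look-alike and everything else looked unmoved. I compared pixel positions only for the fob and notebook.
- **Check that disagreed:** The height of the rail's end caps found from the two camera views came out 11–17 mm too high. Those pixels were hand-picked on the caps' upper parts, so I trusted the contact checks instead.

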